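# Load the supply case and gauge its heatsink

### The job

Load the tall heatsink (fins up), the can capacitor (standing upright) and the copper bus bar (lying flat) into the open aluminium case, each directly on its floor. Then, to check that the lid will clear, take the bridge height gauge from its sloping rest and lower it across the case's two long rims so that its feet sit flush on both rims and its spring foot stands on top of the heatsink, showing its height, and leave it there. Set everything down rather than dropping it, and leave the low heatsink and the other things on the bench where they are.

Things in the scene. Friction and masses are not known exactly. Their poses are not given: they have to be found in the camera images.
- case: open-topped aluminium instrument case, fixed to the bench, outside 232 (its x) x 162 (its y) x 70 mm high, walls and floor 6 mm thick, so inside 220 x 150 mm and 64 mm deep. Origin: centre of its underside; z up. Its two long rims run along its x at y = +-78 mm, 70 mm above the bench.
- heatsink: the tall heatsink: finned aluminium block 100 (x, along the fins) x 50 (y) x 44 mm high, about 0.3 kg; stands on its base plate, fins up. Origin: centre of its underside, z up. Starts on the mat to the robot's left.
- capacitor: black can capacitor, upright cylinder 40 mm in diameter, 56 mm high (two 3 mm terminals on top), 0.1 kg. Origin: centre of its underside, z up the axis. Starts standing on the mat to the left.
- busbar: copper bus bar, flat bar 120 (x) x 20 (y) x 12 mm (z), 0.24 kg, lying flat. Origin: centre of its underside. Starts on the mat to the left.
- gauge: bridge height gauge, 0.4 kg, in a sloping rest to the robot's right. Origin: centre of its beam's underside; y along the beam, z up through the handle. Steel beam 190 mm long (y), 24 wide, 14 thick; flat end feet 50 (x) x 34 (y) centred at y = +-78, flush with its underside. Above it a grey housing 34 (x) x 44 (y) up to z = 60, then a black handle 26 (x) x 24 (y) from z = 60 to 104 mm.
- gauge_handle (a point): grip point of the gauge's handle: on the gauge's z axis, 88 mm above the beam's underside; same axes as the gauge
- gauge_foot (a joint): reading of the gauge: how far the spring foot below its beam's centre is pushed up, m. 0 = fully out, sole 45 mm below the beam's underside; travel 42 mm; needs about 1 N. With the gauge on the case's rims and the foot on the tall heatsink on the case's floor it reads 0.025.
- foot_tip (a point): centre of the sole (20 mm disc) of the gauge's spring foot
- rest: light wooden sloping rest for the gauge, fixed, base 110 (x) x 206 (y) mm. Origin: centre of its underside. The gauge lies in it, beam along the rest's y, gauge origin 85 mm straight above the rest's, handle leaning 31.5 deg (0.55 rad) from vertical towards the rest's -x (to the robot); lips and cheeks 12 mm high hold its end feet, so draw it out along its own z.
- low_heatsink: bystander: a second finned aluminium heatsink, 100 (x) x 50 (y) but only 26 mm high, among the parts. Origin: centre of its underside. Not to be used.
- spool: bystander: yellow solder spool, 44 mm in diameter, 40 mm high, standing amid the parts. Origin: centre of its underside.
- multimeter: bystander: red multimeter 150 (x) x 75 (y) x 34 mm (dial up to 39 mm), in front of the robot. Origin: centre of its underside.
- screwdriver: bystander: screwdriver 180 mm long, lying along its x, about 30 mm high. Origin: centre of its underside.
- pliers: bystander: pliers, about 150 mm long along x, 45 mm wide, 12 mm high. Origin: near the joint, on the underside.
- pen_cup: bystander: black cup 72 mm in diameter, 100 mm high, pens up to 155 mm, beyond the case. Origin: centre of its underside.
- calculator: bystander: calculator 100 (x) x 150 (y) x 18 mm, beyond the case. Origin: centre of its underside.
Not all that is in view belongs to the job. There is more than one size of the capacitor; the one meant has the size given above.

How it is judged:
By the outcome, as a careful person would: the job done as asked, in the order asked, and still so for the second after the job is handed in, with the robot touching nothing.
It also fails if it takes over 72 s, if anything falls off the work surface, if the arm or the gripper's body presses on something with over 40 N, if the wrist force passes 120 N, or if a joint passes its speed limit or range.

### The arm

A 7-joint arm with a two-finger parallel gripper is mounted at the origin on the work surface. World frame = base frame: x ahead of the robot, y to its left, z up, the work surface at z = 0. Lengths are in m, angles in rad, forces in N, time in s.
With the tool pointing down it reaches from about 0.425 to 0.8 m from the base axis. Payload 8.3 kg.
Tool frame: the origin (TCP) lies at the very end of the fingers, on their centre line; the grasp point (between the pads) lies 19 mm behind it (ctrl.hold_point_z is the distance from the TCP to the grasp point, in m); z points along the fingers, y is the line along which they close (so a half turn about z gives the same grasp; the last joint's range is limited). The gripper opens to 85 mm and grips with 20 to 120 N. Pads are 22 mm wide; open, the fingers measure 114 mm over their backs; the gripper's body (76 mm by 85 mm) begins 54 mm behind the grasp point. The pads swing forward as they close: fully open they stand 13 mm farther back than shut.
Start: joints at [1.232, 0.383, 0.016, 1.37, -0.006, 1.388, -0.046], TCP at [0.17, -0.601, 0.2] pointing down, gripper open.
Joint ranges: [-2.95, 2.95], [-0.25, 2.06], [-1.52, 1.56], [0.18, 2.33], [-1.44, 4.58], [0.02, 2.06], [-3.01, 3.01]. Speed limits (rad/s): [2.39, 2.39, 3.01, 3.01, 3.14, 3.14, 3.14].

### API

Orientations are given as a unit quaternion [w, x, y, z].
In Python, from workcell import ctrl, eyes gives the robot as it stands.
- The arm moves only by the tool play_rows, never from a script. Its argument "targets" is a list of rows, each a list of 7 numbers: the turn, a rotation vector about the tool's x, y, z in degrees, then the shift along the tool's x, y, z in m, then the closure, from 0 (fully open) to 1 (shut). A call has exactly 10 rows; each row is the pose to reach, as a shift and turn from the pose commanded when the call began, along the tool's axes at that moment; what a row does not reach only later rows make up. A row lasts 1/12 s, in which the tool goes at most 41.7 mm and 7.16 degrees, less where a joint would pass 70% of its speed; a pose out of reach is approached as far as the arm can. A call with a gripper value outside its range is refused whole. The fingers move at their own pace and stop on an object; "force" is the grip in N (left out, the last holds). Time passes only in rows, so rows that repeat a pose let the fingers close, or fill a call up. It gives the time, the measured TCP pose, the force, the opening and the grip force at its end, in the units of the state.
- ctrl.read_state(): the state, without advancing time (a new reading comes with each control period).
- eyes.read_camera(name): name is "scene" or "top" or "wrist"; returns (picture, depth): 480x640x3 uint8, red, green, blue; 480x640 float32, m along the optical axis (not along the pixel's ray), 0 where there is no reading.
- eyes.camera_model(name): a dict with "mtx" (3x3 intrinsics, pixels), "rvec" (rotation vector, rad) and "tvec" (3), from world to camera coordinates, as OpenCV has them; the wrist camera has in their place "hand_eye" (4x4, takes a point from camera to tool coordinates, whose origin is the TCP and whose axes are the flange's). Camera axes: x right, y down, z forward; pixel columns grow to the right and rows downward; lengths in m; the calibration is good to about 2 mm. The wrist camera is an equidistant fisheye: a pixel r from the principal point sees the ray r / f radians off the axis. A picture is of the moment at which its call begins: read the wrist's pose just before it. camera_model takes no time and is no camera call.
- ctrl.sign_off(): hands the job in; it is judged then, once.
Trained networks look in the newest picture that a camera, given by its name, has taken for a name from the list of things; names that differ only in an ending like _2 or _b are one class to them, and where a whole thing is asked for, a point or a joint stands for the part that bears it (a point fixed in the world has none). Each returns a list of dicts, best first, with "confidence" (0 to 1); they miss things now and then, are a little off and sometimes report something else, mostly with a low value. They report only what shows in the picture. A call takes as long as a camera call. They do not tell look-alikes from the thing itself.
- eyes.spot_in(camera, target): "extent" ([left, top, right, bottom] in pixels, round what is visible of it).
- eyes.trace(camera, target): "mask" (480x640 bool, what is visible of it) and "extent" ([left, top, right, bottom] in pixels, round what is visible of it).
The state is a dict: "time_s": time; "joint_pos": joint angles; "dq": joint speeds; "joint_efforts": joint torques, N m; "position": TCP position; "tcp_rot": TCP orientation; "contact_force": force on the tool from outside, world axes, zero at the start; "ft_torque": the same for the moment, N m; "grip_width": finger opening in m; "grip_force": force on a finger pad.
Only numpy, scipy, OpenCV 4.12 (cv2) and the standard library are available. Lean on these libraries where they do the work, as an engineer would, in place of code of your own. Each camera call takes 0.05 s, during which the arm holds its last target. There are 200 camera calls.

## Working session

There is one attempt and no reset: what is moved stays moved. The work goes in short steps, Python scripts to look and compute and a tool call to move; the robot and the scene stay as the last step left them, time stands still between calls to the robot, and variables do not carry over. Pictures are saved under pics/ and viewed, at most 10 in all, crops included, and the job is handed in when it is done.

Besides the shell and the picture viewer there is one more tool, called as name(argument=value, ...), one argument or row to a line, values as JSON. play_rows: Moves the arm, as the interface text tells. Its arguments: {"type":"object","properties":{"targets":{"type":"array"},"force":{"type":"number"}},"required":["targets"]}

```bash
ls; mkdir -p pics; cat > h.py <<'E'
import numpy as np, cv2, pickle
from scipy.spatial.transform import Rotation as R
from workcell import ctrl, eyes
def ext(n):
    m=eyes.camera_model(n); K=np.array(m['mtx']).reshape(3,3)
    Rm=cv2.Rodrigues(np.array(m['rvec'],float))[0]; return K,Rm,np.array(m['tvec'],float).ravel()
def cloud(n,depth):
    K,Rm,t=ext(n); v,u=np.mgrid[:480,:640]
    p=np.stack([(u-K[0,2])/K[0,0]*depth,(v-K[1,2])/K[1,1]*depth,depth],-1)
    w=(p-t)@Rm; w[depth<=0]=np.nan; return w
def tcp():
    s=ctrl.read_state(); q=np.array(s['tcp_rot']); return np.array(s['position']),R.from_quat(q[[1,2,3,0]]),s
E
python3 - <<'E'
from h import *
for n in ('scene','top'):
    p,d=eyes.read_camera(n); cv2.imwrite(f'pics/{n}0.png',p[:,:,::-1]); np.savez(f'{n}0.npz',p=p,d=d)
    K,Rm,t=ext(n); print(n,K.tolist(),(-Rm.T@t).round(3),(d>0).mean())
    for k in ['case','heatsink','capacitor','busbar','gauge','rest','low_heatsink','spool']:
        print(k,[(np.round(r['extent']).tolist(),round(r['confidence'],2)) for r in eyes.spot_in(n,k)][:4])
s=ctrl.read_state();print(s)
E
```

```text
pics
scene [[526.6050680987593, 0.0, 315.5605056340179], [0.0, 526.6050680987593, 247.60440524918013], [0.0, 0.0, 1.0]] [1.11  0.324 0.974] 0.9958626302083333
case [([248.0, 224.0, 371.0, 350.0], 0.59)]
heatsink [([444.0, 344.0, 509.0, 403.0], 0.75), ([175.0, 209.0, 185.0, 217.0], 0.35), ([166.0, 163.0, 211.0, 233.0], 0.33)]
capacitor [([390.0, 228.0, 420.0, 269.0], 0.91), ([346.0, 203.0, 375.0, 246.0], 0.86), ([351.0, 379.0, 414.0, 441.0], 0.74), ([419.0, 262.0, 445.0, 292.0], 0.69)]
busbar [([480.0, 292.0, 535.0, 336.0], 0.88), ([159.0, 279.0, 246.0, 351.0], 0.53)]
gauge [([169.0, 163.0, 209.0, 232.0], 0.91)]
rest [([161.0, 166.0, 225.0, 263.0], 0.61)]
low_heatsink [([375.0, 310.0, 433.0, 350.0], 0.75)]
spool [([441.0, 311.0, 465.0, 338.0], 0.87)]
top [[485.2648406167495, 0.0, 318.14676559144397], [0.0, 485.2648406167495, 231.36684491052554], [0.0, 0.0, 1.0]] [0.495 0.002 1.141] 0.9959700520833333
case [([282.0, 166.0, 358.0, 275.0], 0.88), ([183.0, 248.0, 203.0, 269.0], 0.64)]
heatsink [([135.0, 213.0, 189.0, 245.0], 0.78)]
capacitor [([302.0, 294.0, 327.0, 323.0], 0.91), ([250.0,
[... 365 characters left out ...]
 array([ 1.23215206,  0.38337958,  0.01636841,  1.37009614, -0.0063016 ,
        1.38820563, -0.04650581]), 'dq': array([ 0.00037451, -0.00085228,  0.00104271,  0.00028559, -0.00090208,
       -0.00027672,  0.00020934]), 'joint_efforts': array([-1.64878898e-04, -6.27329993e+01,  8.42328016e-01, -3.72085440e+01,
        1.63326901e-02,  2.83855072e-03,  2.73398132e-05]), 'position': array([ 0.17022486, -0.60135199,  0.19959359]), 'tcp_rot': array([-2.58662712e-05,  9.90505916e-01,  1.37470100e-01,  3.29731132e-05]), 'contact_force': array([-0.03608733,  0.83138959, -0.37821366]), 'ft_torque': array([ 0.00024776, -0.00020921,  0.02215137]), 'grip_force': 0.0, 'grip_width': 0.08569992145170975}
```

View pics/scene0.png

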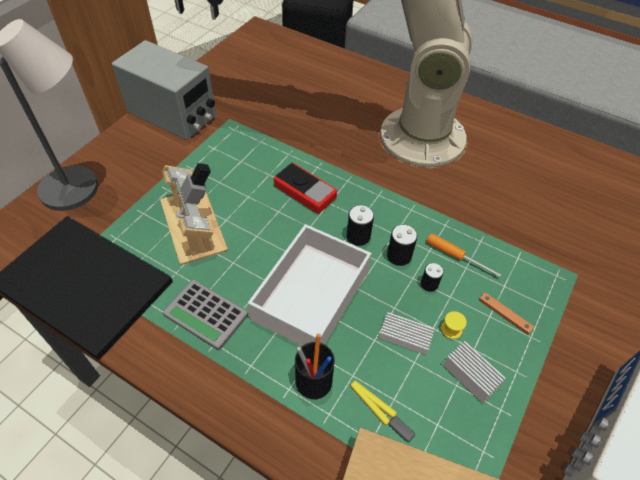

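View pics/top0.png

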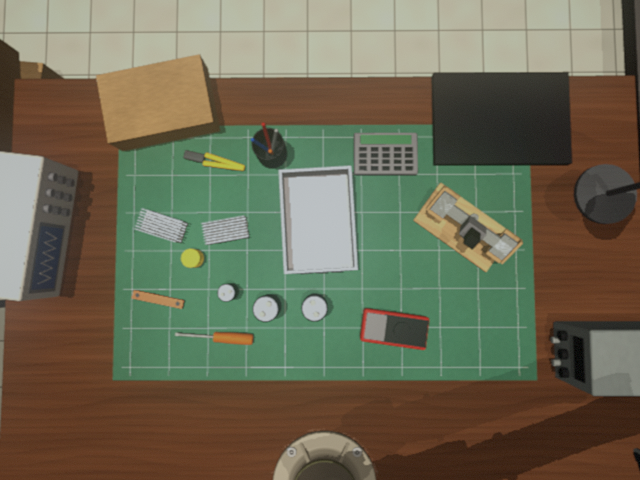

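The pictures show the case in the middle (top view 283–357, 167–274) with the tall heatsink candidate at (161,225) and the low one at (225,230). The capacitors are at (266,308), (315,308) and a small one at (228,292), the bar is at (158,299), and the gauge in its rest is at (470,228). Next I measure from the depth clouds.

```bash
cat > m.py <<'E'
from h import *
D={n:np.load(f'{n}0.npz') for n in('scene','top')}
C={n:cloud(n,D[n]['d']) for n in D}
t=C['top']; s=C['scene']
for n in C: 
    w=C[n]; g=w[(abs(w[...,0]-.5)<.25)&(abs(w[...,1])<.4)&(abs(w[...,2])<.02)]; print(n,'floor z',np.median(g[:,2]))
def reg(box,zlo,zhi,nm='top'):
    l,a,r,b=box; w=t[a:b,l:r].reshape(-1,3); lo=np.nanmin(w,0);hi=np.nanmax(w,0)
    out=[]
    for n in C:
        q=C[n].reshape(-1,3); k=(q[:,0]>lo[0])&(q[:,0]<hi[0])&(q[:,1]>lo[1])&(q[:,1]<hi[1])&(q[:,2]>zlo)&(q[:,2]<zhi); out.append(q[k])
    return out
for nm,box,zl in [('tall',(128,203,194,250),.006),('low',(197,210,253,248),.006),('bus',(128,286,190,312),.005),('capL',(247,292,283,325),.01),('capM',(299,292,330,325),.01),('capS',(216,282,240,302),.01),('spool',(178,245,206,271),.01)]:
    for q,n in zip(reg(box,zl,.2),C):
        z=np.percentile(q[:,2],[50,90,98]); top=q[q[:,2]>z[1]-(.006)]
        r=cv2.minAreaRect((q[:,:2]*1000).astype(np.float32)); r2=cv2.minAreaRect((top[:,:2]*1000).astype(np.float32))
        print(nm,n,len(q),'z',z.round(4),'med',np.median(top,0).round(4),'all',np.round(r[0]),np.round(r[1]),round(r[2],1),'top',np.round(r2[0],1),np.round(r2[1]),round(r2[2],1))
# case rim
for n in C:
    q=C[n].reshape(-1,3);k=(abs(q[:,0]-.5)<.17)&(abs(q[:,1]-0)<.13)&(q[:,2]>.06)&(q[:,2]<.08); q=q[k]
    r=cv2.minAreaRect((q[:,:2]*1000).astype(np.float32)); print('rim',n,len(q),np.median(q[:,2]),r)
    q=C[n].reshape(-1,3);k=(abs(q[:,0]-.5)<.06)&(abs(q[:,1]-0)<.05)&(q[:,2]<.05); print('floor',np.median(q[k,2]))
E
python3 m.py
```

```text
scene floor z 0.0018884640324441408
top floor z 0.0006169365835205219
tall scene 1850 z [0.0407 0.0452 0.0466] med [0.5867 0.3771 0.0431] all [589. 372.] [178.  69.] 71.2 top [579.3 357.3] [142.  56.] 69.7
tall top 850 z [0.0378 0.0446 0.0463] med [0.5863 0.3724 0.0429] all [579. 368.] [149.  84.] 84.9 top [580.4 356. ] [135.  53.] 69.6
low scene 1336 z [0.0237 0.0272 0.0291] med [0.5767 0.2289 0.025 ] all [570. 228.] [ 90. 102.] 13.3 top [576.1 229.3] [ 54. 100.] 10.3
low top 863 z [0.0212 0.0265 0.0284] med [0.578  0.2273 0.0248] all [577. 227.] [ 51. 101.] 10.0 top [576.7 226.6] [ 50. 101.] 10.1
bus scene 607 z [0.0119 0.0147 0.0159] med [0.4182 0.3886 0.0124] all [417. 385.] [ 58. 141.] 0.3 top [416.6 386.1] [119.  24.] 78.1
bus top 477 z [0.0105 0.0134 0.0153] med [0.4169 0.3828 0.0108] all [416. 382.] [ 49. 138.] 3.3 top [426.1 380.8] [121.  39.] 78.1
capL scene 909 z [0.0745 0.0837 0.0863] med [0.4022 0.1279 0.0818] all [403. 128.] [57. 57.] 7.2 top [401.9 127.3] [56. 54.] 27.9
capL top 618 z [0.08   0.0832 0.0858] med [0.4    0.1251 0.0806] all [401. 124.] [55. 56.] 1.1 top [
[... 425 characters left out ...]
04 z [0.0549 0.0581 0.0592] med [0.4332 0.215  0.0557] all [434. 214.] [39. 38.] 45.3 top [434.2 214.4] [38. 38.] 45.2
spool scene 368 z [0.0397 0.0421 0.0433] med [0.5122 0.3038 0.0401] all [511. 303.] [45. 42.] 13.3 top [510.8 303.2] [45. 42.] 13.3
spool top 289 z [0.0389 0.0413 0.0425] med [0.5113 0.3003 0.039 ] all [511. 301.] [44. 41.] 89.6 top [511.4 301. ] [44. 41.] 89.6
rim scene 1276 0.06945969574137345 ((522.287353515625, 24.116378784179688), (200.28961181640625, 301.92138671875), 87.02852630615234)
floor 0.007037311563333404
rim top 1112 0.07040883572912765 ((521.21484375, 26.817169189453125), (205.49774169921875, 295.44757080078125), 89.81327819824219)
floor 0.0035876652299628633
```

```bash
cat > m2.py <<'E'
from h import *
D={n:np.load(f'{n}0.npz') for n in('scene','top')}
C={n:cloud(n,D[n]['d']) for n in D}
def big(q):
    h=np.zeros((800,1200),np.uint8); ij=((q[:,:2]-[0.1,-.5])*500).astype(int); ok=(ij>=0).all(1)&(ij[:,0]<400)&(ij[:,1]<600); h[ij[ok,0],ij[ok,1]]=1
    h=cv2.morphologyEx(h,cv2.MORPH_CLOSE,np.ones((3,3))); n,l,st,_=cv2.connectedComponentsWithStats(h); k=1+np.argmax(st[1:,4]); idx=np.zeros(len(q),int); idx[ok]=l[ij[ok,0],ij[ok,1]]; return q[idx==k]
for nm,c,rad,zl,zh in [('tall',(.587,.375),.065,.035,.06),('rim',(.55,0),.2,.063,.077),('bus',(.417,.385),.075,.006,.02),('low',(.577,.228),.06,.015,.04)]:
    for n in C:
        q=C[n].reshape(-1,3); q=q[(np.hypot(q[:,0]-c[0],q[:,1]-c[1])<rad)&(q[:,2]>zl)&(q[:,2]<zh)]; q=big(q)
        r=cv2.minAreaRect((q[:,:2]*1000).astype(np.float32)); print(nm,n,len(q),np.round(r[0],1),np.round(r[1],1),round(r[2],2),'mean',q.mean(0).round(4),'z',np.percentile(q[:,2],[50,95]).round(4))
        if nm!='rim':
            u,S,vt=np.linalg.svd(q[:,:2]-q[:,:2].mean(0),full_matrices=False); print('   axis deg',np.degrees(np.arctan2(vt[0,1],vt[0,0]))%180)
q=C['top'].reshape(-1,3); k=(abs(q[:,0]-.56)<.06)&(abs(q[:,1])<.04)&(q[:,2]<.04); print('case floor',np.median(q[k],0))
for n in C:
    q=C[n].reshape(-1,3);k=(q[:,2]>.015)&(q[:,2]<.3)&(q[:,0]>.42)&(q[:,0]<.68)&(q[:,1]<-.2)&(q[:,1]>-.55); q=q[k]
    print(n,'gauge area',q.min(0),q.max(0),len(q))
    np.save(f'g_{n}.npy',q)
E
python3 m2.py
python3 - <<'E'
from h import *
for n in('scene','top'):
    D=np.load(f'{n}0.npz');w=cloud(n,D['d'])
    pass
img=np.load('top0.npz')['p'][170:290,400:540]; a=cv2.resize(img,None,fx=2.8,fy=2.8,interpolation=cv2.INTER_CUBIC)
img=np.load('scene0.npz')['p'][150:275,145:240]; b=cv2.resize(img,None,fx=2.688,fy=2.688,interpolation=cv2.INTER_CUBIC)[:336]
cv2.imwrite('pics/g.png',np.hstack([a,b])[:,:,::-1])
E
```

```text
tall scene 1417 [586.5 375.8] [100.4  53.8] 72.25 mean [0.5876 0.3769 0.0418] z [0.0422 0.0461]
   axis deg 72.22538042172424
tall top 427 [586.3 372.6] [99.8 50. ] 72.07 mean [0.5854 0.3729 0.0426] z [0.0428 0.046 ]
   axis deg 71.30218958890268
rim scene 1327 [595.4  12.9] [237.2 163.6] 3.13 mean [0.6023 0.0132 0.0691] z [0.0695 0.0727]
rim top 996 [596.8  10.5] [232.4 162.1] 3.18 mean [0.5995 0.0108 0.0688] z [0.0688 0.0723]
bus scene 565 [417.  386.2] [119.2  26.5] 75.9 mean [0.4185 0.3872 0.012 ] z [0.0121 0.0155]
   axis deg 78.14368583658738
bus top 457 [417.7 382.6] [120.5  21.7] 78.11 mean [0.417  0.3827 0.0107] z [0.0106 0.0143]
   axis deg 78.07298628997343
low scene 1220 [575.9 229.2] [ 54.2 100.1] 10.32 mean [0.5776 0.2299 0.0237] z [0.024  0.0282]
   axis deg 100.16385475137021
low top 544 [576.8 226.6] [ 50.8 100.8] 10.09 mean [0.5765 0.2261 0.0235] z [0.0241 0.028 ]
   axis deg 100.42577840186631
case floor [ 0.56041043 -0.00098528  0.00506519]
scene gauge area [ 0.49778472 -0.42633314  0.01509358] [ 0.66714415 -0.22455441  0.1818295 ] 2397
top gauge area [ 0.49861097 -0.42865584  0.01681427] [ 0.66818267 -0.2272972   0.18190679] 2374
```

View pics/g.png

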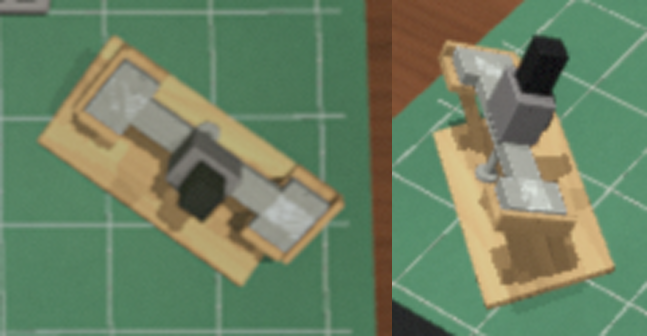

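The crop shows the gauge held in its wooden rest, with the housing at about (205,155) and the black handle at (200,190) in the left half. The handle leans toward the robot and the spring foot is visible below the beam. Next I fit the gauge model to the depth.

```bash
cat > gfit.py <<'E'
from h import *
from scipy.optimize import least_squares
B=[((0,0,.007),(.012,.095,.007)),((0,.078,.007),(.025,.017,.007)),((0,-.078,.007),(.025,.017,.007)),((0,0,.037),(.017,.022,.023)),((0,0,.082),(.013,.012,.022))]
def sdf(p):
    o=[]
    for c,h in B:
        q=abs(p-np.array(c))-np.array(h); o.append(np.linalg.norm(np.maximum(q,0),axis=1)+np.minimum(q.max(1),0))
    return np.min(o,0)
def pose(v): return R.from_euler('ZYX',[v[3],v[4],v[5]])   # tilt about y: negative leans z to -x
for n in('scene','top'):
    D=np.load(f'{n}0.npz'); w=cloud(n,D['d']); hsv=cv2.cvtColor(D['p'],cv2.COLOR_RGB2HSV)
    k=(w[...,2]>.04)&(w[...,2]<.3)&(w[...,0]>.42)&(w[...,0]<.72)&(w[...,1]<-.2)&(w[...,1]>-.48)&((hsv[...,1]<55)|(hsv[...,2]<40))
    q=w[k]; hi=q[q[:,2]>.165]; 
    best=None
    for yaw in np.radians([-20,-45,-60,-80]):
      for m in (0,):
        f=lambda v: sdf(pose(v).inv().apply(q-v[:3]))
        r=least_squares(f,[*np.median(q[:,:2],0),.085,yaw,-.55,0],loss='soft_l1',f_scale=.003)
        if best is None or r.cost<best.cost: best=r
    v=best.x; print(n,len(q),'cost',best.cost,'median res',np.median(abs(f(v))),v[:3].round(4),np.degrees(v[3:]).round(2),'handle',(v[:3]+pose(v).apply([0,0,.088])).round(4),'high',hi.mean(0) if len(hi) else None)
E
python3 gfit.py
```

```text
scene 1549 cost 0.007135576160280569 median res 0.0008454518555555471 [ 0.5826 -0.3265  0.0847] [-36.3  -31.44   0.12] handle [ 0.5455 -0.2994  0.1598] high [ 0.54746118 -0.29357866  0.17251772]
top 1622 cost 0.004658933491758697 median res 0.000877104473777611 [ 0.5838 -0.3288  0.0841] [-36.14 -31.57   0.11] handle [ 0.5465 -0.3017  0.1591] high [ 0.54324605 -0.29738623  0.17301481]
```

```bash
cat > plan.py <<'E'
from h import *
CASE=np.array([.596,.0115]); CY=3.15
def down(psi): return R.from_euler('z',psi,degrees=True)*R.from_euler('x',180,degrees=True)
def cs(x,y,z): 
    c,s=np.cos(np.radians(CY)),np.sin(np.radians(CY)); return [CASE[0]+c*x-s*y,CASE[1]+s*x+c*y,z]
def plan(calls,start=None):
    """calls: list of lists of (pos, Rot); prints rows relative to each call's start"""
    if start is None: p,r,_=tcp()
    else: p,r=np.array(start[0]),start[1]
    for i,c in enumerate(calls):
        for P,Q in c:
            rv=np.degrees((r.inv()*Q).as_rotvec()).round(1); sh=r.inv().apply(np.array(P)-p).round(4)
            n=max(np.linalg.norm(sh)/.0417,np.linalg.norm(rv)/7.16)
            print(i,rv.tolist()+sh.tolist(),'rows>=%.1f'%n)
        p=p+r.apply(sh); r=r*R.from_rotvec(rv,degrees=True)
def st():
    p,r,s=tcp(); print('t',s['time_s'],p.round(4),'tool x yaw %.2f'%np.degrees(np.arctan2(*r.as_matrix()[[1,0],0])),'z',r.as_matrix()[:,2].round(3),'w',s['grip_width'],'gf',s['grip_force'],'F',np.round(s['contact_force'],1),np.round(s['joint_pos'],2))
E
python3 - <<'E'
from plan import *
st(); h=[.5865,.3745]
plan([[([.52,-.28,.3],down(30))],[([.60,.1,.28],down(71.8))],[([*h,.1],down(71.8)),([*h,.008],down(71.8))],[([*h,.008],down(71.8)),([*h,.15],down(71.8))],
[([.6,.2,.16],down(35)),(cs(55,0,.16) if 0 else cs(.055,0,.13),down(3.15))],[(cs(.055,0,.03),down(3.15)),(cs(.055,0,.0145),down(3.15))],[(cs(.055,0,.0145),down(3.15)),(cs(.055,0,.15),down(3.15))]])
E
```

```text
t 0.9 [ 0.1702 -0.6014  0.1996] tool x yaw 15.80 z [ 0.  0. -1.] w 0.08569992145170975 gf 0.0 F [-0.   0.8 -0.4] [ 1.23  0.38  0.02  1.37 -0.01  1.39 -0.05]
0 [-0.0, -0.0, -14.2, 0.4241, -0.214, -0.1004] rows>=11.6
1 [0.0, -0.0, -41.8, 0.2593, -0.289, 0.0201] rows>=9.3
2 [0.0, -0.0, 0.0, 0.2565, -0.0986, 0.18] rows>=7.9
2 [0.0, -0.0, 0.0, 0.2565, -0.0986, 0.272] rows>=9.3
3 [0.0, -0.0, 0.0, 0.0, -0.0, -0.0] rows>=0.0
3 [0.0, -0.0, 0.0, 0.0, -0.0, -0.142] rows>=3.4
4 [0.0, -0.0, 36.8, -0.1615, 0.0673, -0.01] rows>=5.1
4 [-0.0, -0.0, 68.7, -0.3218, 0.1736, 0.02] rows>=9.6
5 [-0.0, -0.0, -0.0, -0.0, 0.0, 0.1] rows>=2.4
5 [-0.0, -0.0, -0.0, -0.0, 0.0, 0.1155] rows>=2.8
6 [-0.0, -0.0, -0.0, -0.0, 0.0, -0.0] rows>=0.0
6 [-0.0, -0.0, -0.0, -0.0, 0.0, -0.1355] rows>=3.2
```

play_rows(
  targets=[
    [0,0,-1.4,0.036,-0.018,-0.0085,0],
    [0,0,-2.8,0.073,-0.037,-0.017,0],
    [0,0,-4.3,0.109,-0.055,-0.026,0],
    [0,0,-5.7,0.145,-0.073,-0.034,0],
    [0,0,-7.1,0.182,-0.092,-0.043,0],
    [0,0,-8.5,0.218,-0.11,-0.051,0],
    [0,0,-10,0.254,-0.128,-0.06,0],
    [0,0,-11.4,0.29,-0.147,-0.069,0],
    [0,0,-12.8,0.327,-0.165,-0.077,0],
    [0,0,-14.2,0.36,-0.182,-0.085,0],
  ],
)

```text
time_s: 1.73
position: [0.4687, -0.3261, 0.2854]
tcp_rot: [0.0, 0.966, 0.26, 0.0]
contact_force: [1.1, -0.6, -0.2]
grip_width: 0.0852
grip_force: 0.0
```

```bash
python3 - <<'E'
from plan import *
st(); h=[.5865,.3745]
plan([[([.59,.06,.28],down(71.8))],[([*h,.1],down(71.8)),([*h,.008],down(71.8))]])
E
```

```text
t 1.7333 [ 0.4687 -0.3261  0.2854] tool x yaw 30.12 z [ 0.001 -0.    -1.   ] w 0.08520030311917993 gf 0.0 F [ 1.1 -0.6 -0.2] [ 0.75  0.25 -0.25  1.36  0.06  1.54 -0.54]
0 [0.0, -0.0, -41.7, 0.2987, -0.2731, 0.0055] rows>=9.7
1 [0.1, -0.0, 0.0, 0.2976, -0.1016, 0.1799] rows>=8.7
1 [0.1, -0.0, 0.0, 0.2976, -0.1017, 0.2719] rows>=10.0
```

play_rows(
  targets=[
    [0,0,-4.2,0.03,-0.027,0,0],
    [0,0,-8.4,0.06,-0.055,0,0],
    [0,0,-12.6,0.09,-0.082,0,0],
    [0,0,-16.8,0.12,-0.109,0.001,0],
    [0,0,-21,0.15,-0.137,0.002,0],
    [0,0,-25.2,0.179,-0.164,0.003,0],
    [0,0,-29.4,0.209,-0.191,0.004,0],
    [0,0,-33.6,0.239,-0.218,0.005,0],
    [0,0,-37.6,0.269,-0.246,0.005,0],
    [0,0,-41.7,0.2987,-0.2731,0.0055,0],
  ],
)

```text
time_s: 2.57
position: [0.5894, 0.0596, 0.2795]
tcp_rot: [0.0, 0.81, 0.587, 0.0]
contact_force: [0.9, 0.4, 0.4]
grip_width: 0.0853
grip_force: 0.0
```

play_rows(
  targets=[
    [0,0,0,0.035,-0.012,0.02,0],
    [0,0,0,0.07,-0.024,0.04,0],
    [0,0,0,0.105,-0.036,0.06,0],
    [0,0,0,0.14,-0.048,0.08,0],
    [0,0,0,0.175,-0.06,0.1,0],
    [0,0,0,0.21,-0.072,0.12,0],
    [0,0,0,0.245,-0.084,0.14,0],
    [0,0,0,0.28,-0.096,0.16,0],
    [0,0,0,0.2976,-0.1016,0.17,0],
    [0,0,0,0.2976,-0.1016,0.18,0],
  ],
)

```text
time_s: 3.4
position: [0.5822, 0.379, 0.097]
tcp_rot: [-0.002, 0.808, 0.589, -0.001]
contact_force: [-0.6, -0.3, -0.9]
grip_width: 0.0857
grip_force: 0.0
```

```bash
python3 - <<'E'
from plan import *
st(); h=[.5865,.3745]
p,d=eyes.read_camera('wrist'); cv2.imwrite('pics/w1.png',p[:,:,::-1])
plan([[([*h,.008],down(71.8))],[([*h,.15],down(71.8))]])
E
```

```text
t 3.4 [0.5822 0.379  0.097 ] tool x yaw 72.16 z [-0.004  0.003 -1.   ] w 0.08568788517882595 gf 0.0 F [-0.6 -0.3 -0.9] [-0.26  0.67 -0.59  1.26  0.36  1.32 -1.15]
0 [-0.2, 0.1, 0.2, 0.0007, 0.004, 0.0871] rows>=2.1
1 [-0.0, 0.0, 0.0, -0.0001, -0.0002, -0.142] rows>=3.4
```

View pics/w1.png

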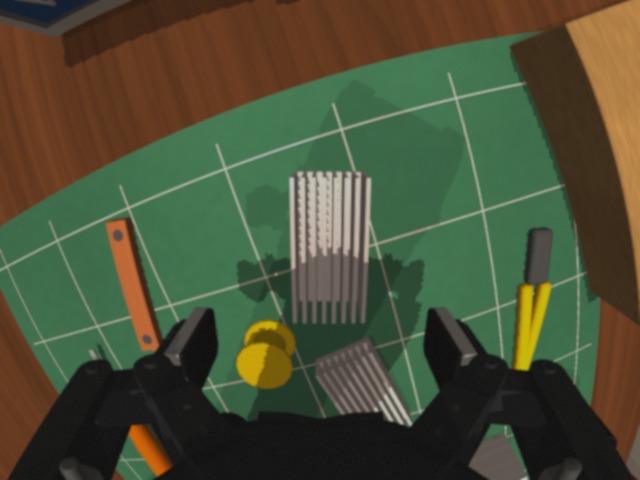

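The wrist view shows the tall heatsink centred between the open fingers (columns 290–370, fingers at 195 and 455).

```bash
python3 - <<'E'
from plan import *
st()
E
```

```text
t 3.45 [0.5829 0.3751 0.0951] tool x yaw 72.02 z [-0.005 -0.001 -1.   ] w 0.08557586250712967 gf 0.0 F [-0.1 -1.2 -2.1] [-0.26  0.67 -0.59  1.27  0.36  1.31 -1.15]
```

play_rows(
  targets=[
    [0,0,0,0,0,0,0],
    [0,0,0,0,0,0.02,0],
    [0,0,0,0,0,0.04,0],
    [0,0,0,0,0,0.06,0],
    [0,0,0,0,0,0.075,0],
    [0,0,0,0,0,0.085,0],
    [0,0,0,0,0,0.09,0],
    [0,0,0,0,0,0.092,0],
    [0,0,0,0,0,0.092,0],
    [0,0,0,0,0,0.092,0],
  ],
)

```text
time_s: 4.28
position: [0.5869, 0.3724, 0.0086]
tcp_rot: [0.0, 0.811, 0.585, 0.001]
contact_force: [-0.1, 0.1, 0.7]
grip_width: 0.0853
grip_force: 0.0
```

play_rows(
  targets=[
    [0,0,0,0,0,0,0.4],
    [0,0,0,0,0,0,0.6],
    [0,0,0,0,0,0,0.8],
    [0,0,0,0,0,0,0.8],
    [0,0,0,0,0,0,0.8],
    [0,0,0,0,0,0,0.8],
    [0,0,0,0,0,0,0.8],
    [0,0,0,0,0,-0.01,0.8],
    [0,0,0,0,0,-0.03,0.8],
    [0,0,0,0,0,-0.06,0.8],
  ],
  force=45,
)

```text
time_s: 5.12
position: [0.5842, 0.3705, 0.0647]
tcp_rot: [-0.0, 0.81, 0.586, -0.003]
contact_force: [0.7, -0.3, -3.2]
grip_width: 0.047
grip_force: 46.7
```

```bash
python3 - <<'E'
from plan import *
st(); h=[.5865,.3745]
plan([[([.6,.2,.16],down(35)),(cs(.055,0,.13),down(3.15))],[(cs(.055,0,.0145),down(3.15))]],start=([.5868,.3723,.068],down(71.75)))
E
```

```text
t 5.1167 [0.5842 0.3705 0.0647] tool x yaw 71.72 z [-0.005 -0.004 -1.   ] w 0.04699502419835951 gf 46.72877490520477 F [ 0.7 -0.3 -3.2] [-0.25  0.69 -0.58  1.3   0.37  1.26 -1.16]
0 [0.0, -0.0, 36.8, -0.1595, 0.0665, -0.092] rows>=5.1
0 [0.0, -0.0, 68.6, -0.3197, 0.1729, -0.062] rows>=9.6
1 [-0.0, -0.0, 0.0, 0.0, 0.0, 0.1155] rows>=2.8
```

play_rows(
  targets=[
    [0,0,0,0,0,-0.03,0.8],
    [0,0,3,-0.015,0.005,-0.06,0.8],
    [0,0,9,-0.04,0.015,-0.085,0.8],
    [0,0,15,-0.07,0.028,-0.09,0.8],
    [0,0,21,-0.1,0.042,-0.09,0.8],
    [0,0,27,-0.13,0.055,-0.09,0.8],
    [0,0,33,-0.16,0.067,-0.09,0.8],
    [0,0,39,-0.19,0.087,-0.09,0.8],
    [0,0,45,-0.22,0.107,-0.09,0.8],
    [0,0,51,-0.25,0.127,-0.085,0.8],
  ],
)

```text
time_s: 5.95
position: [0.6287, 0.0935, 0.1538]
tcp_rot: [-0.0, 0.984, 0.177, 0.001]
contact_force: [0.5, 0.9, -2.5]
grip_width: 0.0466
grip_force: 46.8
```

```bash
python3 - <<'E'
from plan import *
st(); h=[.5865,.3745]
plan([[(cs(.055,0,.13),down(3.15)),(cs(.055,0,.0145),down(3.15))]])
s=down(71.75); plan([[(cs(.055,0,.13),down(3.15)),(cs(.055,0,.0145),down(3.15))]],start=(np.array([.5868,.3723,.068])+s.apply([-.25,.127,-.085]),s*R.from_rotvec([0,0,51],degrees=True)))
E
```

```text
t 5.95 [0.6287 0.0935 0.1538] tool x yaw 20.44 z [ 0.002  0.    -1.   ] w 0.046605716641573404 gf 46.83198630809784 F [ 0.5  0.9 -2.5] [ 0.08  0.46 -0.39  1.39  0.18  1.32 -1.53]
0 [0.0, -0.1, 17.3, -0.0068, 0.0818, 0.0238] rows>=2.4
0 [0.0, -0.1, 17.3, -0.007, 0.0818, 0.1393] rows>=3.9
0 [-0.0, -0.0, 17.6, -0.0082, 0.0831, 0.023] rows>=2.5
0 [-0.0, -0.0, 17.6, -0.0082, 0.0831, 0.1385] rows>=3.9
```

play_rows(
  targets=[
    [0,0,5,-0.002,0.023,0.005,0.8],
    [0,0,10,-0.004,0.046,0.01,0.8],
    [0,0,15,-0.006,0.067,0.015,0.8],
    [0,0,17.6,-0.008,0.08,0.02,0.8],
    [0,0,17.6,-0.0082,0.0831,0.025,0.8],
    [0,0,17.6,-0.0082,0.0831,0.045,0.8],
    [0,0,17.6,-0.0082,0.0831,0.07,0.8],
    [0,0,17.6,-0.0082,0.0831,0.095,0.8],
    [0,0,17.6,-0.0082,0.0831,0.115,0.8],
    [0,0,17.6,-0.0082,0.0831,0.123,0.8],
  ],
)

```text
time_s: 6.78
position: [0.6473, 0.0163, 0.0255]
tcp_rot: [-0.001, 1.0, 0.029, -0.003]
contact_force: [-0.5, -0.1, -3.0]
grip_width: 0.047
grip_force: 46.8
```

play_rows(
  targets=[
    [0,0,0,0,0,0.005,0.8],
    [0,0,0,0,0,0.009,0.8],
    [0,0,0,0,0,0.012,0.8],
    [0,0,0,0,0,0.014,0.8],
    [0,0,0,0,0,0.0155,0.8],
    [0,0,0,0,0,0.016,0.8],
    [0,0,0,0,0,0.0165,0.8],
    [0,0,0,0,0,0.0165,0.8],
    [0,0,0,0,0,0.0165,0.8],
    [0,0,0,0,0,0.0165,0.8],
  ],
)

```text
time_s: 7.62
position: [0.6507, 0.0144, 0.0144]
tcp_rot: [-0.0, 1.0, 0.027, 0.001]
contact_force: [-3.2, 1.4, 5.9]
grip_width: 0.0472
grip_force: 49.2
```

play_rows(
  targets=[
    [0,0,0,0,0,0,0.3],
    [0,0,0,0,0,0,0.27],
    [0,0,0,0,0,0,0.27],
    [0,0,0,0,0,0,0.27],
    [0,0,0,0,0,-0.01,0.27],
    [0,0,0,0,0,-0.03,0.27],
    [0,0,0,0,0,-0.06,0.27],
    [0,0,0,0,0,-0.095,0.27],
    [0,0,0,0,0,-0.12,0.27],
    [0,0,0,0,0,-0.14,0.27],
  ],
)

```text
time_s: 8.45
position: [0.6509, 0.0145, 0.1567]
tcp_rot: [-0.0, 1.0, 0.027, 0.002]
contact_force: [-0.1, 0.4, -0.2]
grip_width: 0.0625
grip_force: 0.0
```

```bash
python3 - <<'E'
from plan import *
st(); c=[.4345,.2165]; s=(cs(.055,0,.1525),down(3.15))
plan([[([.56,.10,.16],down(40)),([*c,.12],down(70))],[([*c,.022],down(70))],[([*c,.12],down(70)),([.47,.11,.17],down(35)),(cs(-.08,0,.16),down(3.15))],[(cs(-.08,0,.03),down(3.15))]],start=s)
E
```

```text
t 8.45 [0.6509 0.0145 0.1567] tool x yaw 3.11 z [ 0.004  0.    -1.   ] w 0.0624714390643226 gf 0.0 F [-0.1  0.4 -0.2] [ 0.14  0.48 -0.31  1.35  0.15  1.33 -1.69]
0 [-0.0, 0.0, -36.8, -0.0861, -0.0903, -0.0075] rows>=5.1
0 [0.0, 0.0, -66.9, -0.205, -0.2136, 0.0325] rows>=9.3
1 [-0.0, 0.0, 0.1, -0.0, 0.0, 0.098] rows>=2.4
2 [-0.0, 0.0, -0.0, -0.0, 0.0, -0.098] rows>=2.4
2 [-0.0, 0.0, 35.0, -0.0879, 0.0699, -0.148] rows>=4.9
2 [-0.0, 0.0, 66.8, -0.1688, 0.1485, -0.138] rows>=9.3
3 [-0.0, 0.0, 0.0, 0.0, -0.0001, 0.13] rows>=3.1
```

play_rows(
  targets=[
    [0,0,-6.5,-0.02,-0.02,0.0,0.27],
    [0,0,-13,-0.04,-0.042,0,0.27],
    [0,0,-20,-0.061,-0.064,0,0.27],
    [0,0,-27,-0.082,-0.086,0,0.27],
    [0,0,-34,-0.103,-0.108,0.005,0.27],
    [0,0,-41,-0.125,-0.131,0.01,0.27],
    [0,0,-48,-0.147,-0.153,0.015,0.27],
    [0,0,-55,-0.169,-0.175,0.02,0.27],
    [0,0,-61.5,-0.19,-0.197,0.025,0.27],
    [0,0,-66.9,-0.205,-0.2136,0.0325,0.27],
  ],
)

```text
time_s: 9.28
position: [0.4319, 0.2186, 0.1212]
tcp_rot: [0.0, 0.817, 0.577, 0.001]
contact_force: [0.5, 0.0, -1.0]
grip_width: 0.0626
grip_force: 0.0
```

play_rows(
  targets=[
    [0,0,0,0,0,0,0.27],
    [0,0,0,0,0,0,0.27],
    [0,0,0,0,0,0.01,0.27],
    [0,0,0,0,0,0.025,0.27],
    [0,0,0,0,0,0.045,0.27],
    [0,0,0,0,0,0.065,0.27],
    [0,0,0,0,0,0.08,0.27],
    [0,0,0,0,0,0.092,0.27],
    [0,0,0,0,0,0.098,0.27],
    [0,0,0,0,0,0.098,0.27],
  ],
)

```text
time_s: 10.12
position: [0.4333, 0.2155, 0.0208]
tcp_rot: [-0.0, 0.82, 0.573, -0.001]
contact_force: [-0.2, 0.2, 0.1]
grip_width: 0.0623
grip_force: 0.0
```

play_rows(
  targets=[
    [0,0,0,0,0,0,0.4],
    [0,0,0,0,0,0,0.5],
    [0,0,0,0,0,0,0.6],
    [0,0,0,0,0,0,0.7],
    [0,0,0,0,0,0,0.8],
    [0,0,0,0,0,0,0.8],
    [0,0,0,0,0,0,0.8],
    [0,0,0,0,0,0,0.8],
    [0,0,0,0,0,-0.005,0.8],
    [0,0,0,0,0,-0.015,0.8],
  ],
  force=25,
)

```text
time_s: 10.95
position: [0.4335, 0.2172, 0.0381]
tcp_rot: [0.0, 0.819, 0.574, 0.0]
contact_force: [0.0, 0.0, 0.1]
grip_width: 0.0173
grip_force: 0.0
```

```bash
python3 - <<'E'
from plan import *
st()
p,d=eyes.read_camera('wrist'); a,d1=eyes.read_camera('scene')
cv2.imwrite('pics/w2.png',np.hstack([cv2.resize(p,(400,300)),cv2.resize(a[180:440,260:560],(400,300))])[:,:,::-1])
E
```

```text
t 10.95 [0.4335 0.2172 0.0381] tool x yaw 70.08 z [ 0.001  0.    -1.   ] w 0.01734094740014452 gf 0.0 F [0.  0.  0.1] [ 0.02  0.3  -0.63  1.93  0.21  0.98 -1.05]
```

View pics/w2.png

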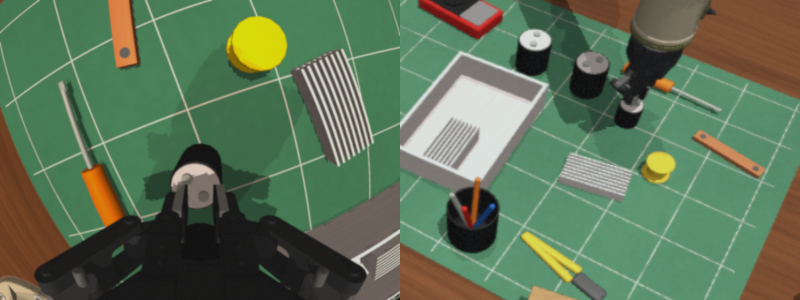

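The heatsink stands in the case. The fingers closed without the can, which sits just ahead of them (wrist picture, left half, can top at about (195,180)). I measure where it is now.

```bash
cat >> h.py <<'E'
def wcloud():
    P,Q,_=tcp(); p,d=eyes.read_camera('wrist'); m=eyes.camera_model('wrist'); K=np.array(m['mtx']).reshape(3,3); H=np.array(m['hand_eye']).reshape(4,4)
    v,u=np.mgrid[:480,:640]; x=(u-K[0,2])/K[0,0]; y=(v-K[1,2])/K[1,1]; th=np.hypot(x,y); k=np.tan(np.minimum(th,1.5))/np.maximum(th,1e-9)
    c=np.stack([x*k*d,y*k*d,d],-1); w=Q.apply((c@H[:3,:3].T+H[:3,3]).reshape(-1,3))+P; w=w.reshape(480,640,3); w[d<=0]=np.nan; return p,w
E
python3 - <<'E'
from plan import *
m=eyes.camera_model('wrist'); print({k:np.round(v,3).tolist() for k,v in m.items() if k in('mtx','hand_eye')})
p,w=wcloud()
for n in ('wrist','top','scene'):
    if n!='wrist': im,d=eyes.read_camera(n); w=cloud(n,d)
    for r in eyes.trace(n,'capacitor')[:4]:
        q=w[r['mask']]; q=q[~np.isnan(q[:,0])]; e=np.round(r['extent'])
        if len(q)<10: continue
        z=np.percentile(q[:,2],90); t=q[q[:,2]>z-.008]; c,rad=cv2.minEnclosingCircle((t[:,:2]*1000).astype(np.float32))
        print(n,e,round(r['confidence'],2),'z90',z.round(4),'mean',q.mean(0).round(3),'top',t.mean(0).round(4),np.round(c,1),round(rad,1))
E
```

```text
{'mtx': [[371.648, 0.0, 320.313], [0.0, 371.648, 245.264], [0.0, 0.0, 1.0]], 'hand_eye': [[0.0, -0.956, -0.293, 0.075], [1.0, 0.0, -0.001, 0.0], [0.001, -0.293, 0.956, -0.175], [0.0, 0.0, 0.0, 1.0]]}
wrist [273. 225. 360. 334.] 0.88 z90 0.0587 mean [0.437 0.225 0.049] top [0.4355 0.2221 0.0577] [434.  218.6] 20.1
wrist [285. 356. 354. 414.] 0.59 z90 0.0567 mean [0.411 0.152 0.036] top [0.4116 0.1541 0.0571] [426.3 184. ] 43.8
top [302. 294. 329. 320.] 0.95 z90 0.0833 mean [0.403 0.017 0.074] top [0.4018 0.018  0.0807] [401.7  18.3] 28.5
top [252. 294. 281. 318.] 0.59 z90 0.0831 mean [0.403 0.121 0.074] top [0.4009 0.1238 0.0806] [401.2 124.1] 28.1
top [231. 287. 240. 296.] 0.54 z90 0.0567 mean [0.436 0.199 0.038] top [0.435  0.1993 0.0547] [435.1 201.4] 13.4
scene [419. 265. 443. 292.] 0.9 z90 0.0576 mean [0.446 0.221 0.037] top [0.443  0.2218 0.0562] [437.9 218.7] 18.6
scene [345. 205. 375. 246.] 0.84 z90 0.0833 mean [0.413 0.027 0.059] top [0.4041 0.0229 0.0816] [400.9  22.3] 30.3
scene [387. 225. 419. 268.] 0.67 z90 0.0833 mean [0.413 0.13  0.059] top [0.4038 0.1277 0.0817] [401.4 127.4] 30.1
scene [274. 163. 337. 215.] 0.52 z90 0.0381 mean [ 0.358 -0.154  0.03 ] top [ 0.3533 -0.1569  0.0353] [ 351.2 -159.5] 81.8
```

```bash
python3 - <<'E'
from plan import *
p,w=wcloud(); P,Q,_=tcp(); t=Q.inv().apply(w.reshape(-1,3)-P).reshape(480,640,3)
for c in (298,305,312,320,328,336,344):
    print(c,[(r,*(np.round(t[r,c]*1000).astype(int).tolist())) for r in range(230,360,12)])
cv2.imwrite('pics/w3.png',cv2.resize(p[200:380,220:420],None,fx=3,fy=3)[:,:,::-1])
E
```

```text
298 [(230, 19, -13, 36), (242, 18, -12, 17), (254, 18, -11, -6), (266, 17, -10, -20), (278, 12, -10, -21), (290, 6, -10, -21), (302, 11, -9, -44), (314, 9, -8, -51), (326, 5, -9, -52), (338, 1, -8, -54), (350, -4, -9, -54)]
305 [(230, 20, -9, 35), (242, 20, -8, 7), (254, 20, -7, -12), (266, 18, -7, -21), (278, 13, -7, -22), (290, 7, -7, -24), (302, 0, -7, -21), (314, -6, -7, -22), (326, -13, -7, -20), (338, -54, -10, 35), (350, -64, -10, 36)]
312 [(230, 21, -5, 29), (242, 21, -4, 5), (254, 21, -4, -14), (266, 18, -4, -21), (278, 12, -4, -20), (290, 7, -4, -24), (302, 0, -4, -21), (314, -6, -4, -20), (326, -13, -4, -19), (338, -53, -6, 35), (350, -62, -6, 34)]
320 [(230, 21, 0, 28), (242, 22, 0, 2), (254, 21, 0, -15), (266, 17, 0, -20), (278, 12, 0, -20), (290, 7, 0, -22), (302, 0, 0, -21), (314, -6, 0, -21), (326, -13, 0, -21), (338, -54, 0, 36), (350, -63, 0, 35)]
328 [(230, 21, 4, 28), (242, 21, 4, 5), (254, 21, 3, -13), (266, 18, 3, -21), (278, 12, 3, -21), (290, 6, 3, -21), (302, 0, 3, -21), (314, -5, 3, -23), (326, -13, 4, -20), (338, -54, 5, 35), (350, -63, 5, 36)]
336 [(230, 20, 9, 35), (242, 21, 8, 7), (254, 20, 7, -11), (266, 18, 7, -21), (278, 12, 7, -20), (290, 5, 7, -19), (302, -1, 7, -19), (314, -5, 7, -24), (326, -13, 7, -20), (338, -54, 10, 36), (350, -63, 10, 36)]
344 [(230, 20, 14, 35), (242, 16, 13, 21), (254, 17, 11, -3), (266, 17, 10, -20), (278, 12, 11, -20), (290, 6, 11, -21), (302, 11, 9, -43), (314, 10, 9, -53), (326, 8, 8, -58), (338, 5, 8, -61), (350, -1, 9, -60)]
```

View pics/w3.png

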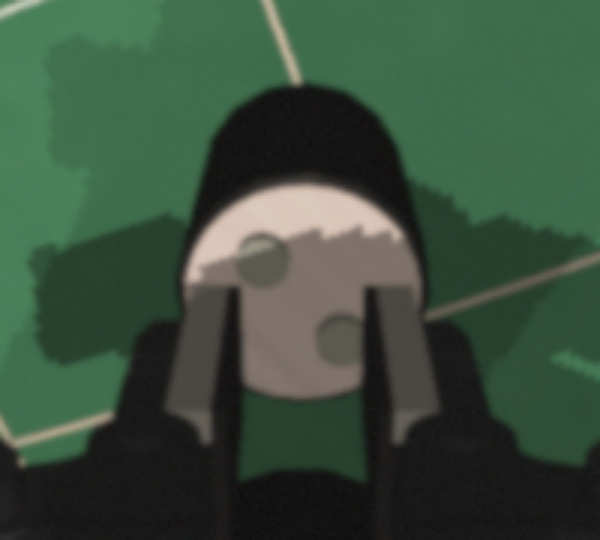

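```bash
python3 - <<'E'
from plan import *
p,w=wcloud(); P,Q,s=tcp(); t=Q.inv().apply(w.reshape(-1,3)-P).reshape(480,640,3)
for c in (286,290,294,298,302):
    print(c,[(r,*(np.round(t[r,c]*1000).astype(int).tolist()),p[r,c].tolist()) for r in range(284,310,3)])
print(ctrl.hold_point_z, s['grip_width'],P)
q,d=eyes.read_camera('scene'); W=cloud('scene',d); T=Q.inv().apply(W.reshape(-1,3)-P)
k=(abs(T[:,0])<.03)&(abs(T[:,1])<.06)&(T[:,2]>-.1)&(T[:,2]<.04)
for lo in range(-100,40,6):
    a=T[k&(T[:,2]*1000>=lo)&(T[:,2]*1000<lo+6)]
    if len(a): print(lo,len(a),(a.min(0)*1000).round(),(a.max(0)*1000).round())
E
```

```text
286 [(284, 9, -16, -21, [213, 193, 179]), (287, 8, -16, -22, [216, 197, 183]), (290, 6, -16, -21, [192, 174, 161]), (293, 4, -16, -21, [174, 156, 145]), (296, 11, -14, -38, [89, 84, 78]), (299, 10, -14, -39, [78, 75, 69]), (302, 11, -14, -43, [75, 71, 66]), (305, 11, -13, -46, [75, 72, 67]), (308, 11, -13, -48, [75, 73, 66])]
290 [(284, 9, -14, -20, [218, 199, 186]), (287, 7, -14, -20, [190, 171, 160]), (290, 6, -14, -21, [128, 115, 107]), (293, 4, -14, -20, [123, 111, 104]), (296, 11, -12, -37, [80, 75, 69]), (299, 11, -12, -42, [74, 72, 67]), (302, 10, -12, -42, [74, 71, 65]), (305, 10, -12, -45, [74, 71, 66]), (308, 10, -12, -48, [74, 71, 66])]
294 [(284, 9, -12, -20, [217, 198, 185]), (287, 7, -12, -21, [146, 132, 123]), (290, 6, -12, -20, [126, 114, 107]), (293, 4, -12, -20, [124, 112, 104]), (296, 11, -11, -38, [75, 72, 65]), (299, 11, -11, -41, [68, 65, 60]), (302, 11, -10, -43, [66, 62, 57]), (305, 11, -10, -46, [56, 54, 50]), (308, -9223372036854775808, -9223372036854775808, -9223372036854775808, [50, 47, 44])]
298 [(284, 9, -10, -21, [174, 159, 147]), (287, 8, -10, -22, [11
[... 947 characters left out ...]
16. -58.] [ 11.  22. -53.]
-52 28 [ -6. -15. -52.] [ 12.  23. -46.]
-46 27 [ -6. -16. -46.] [ 11.  22. -41.]
-40 12 [  3. -16. -40.] [ 10.  15. -34.]
-34 4 [  1. -11. -33.] [  7.  14. -31.]
-28 26 [-12.  -9. -27.] [ 19.  17. -22.]
-22 123 [-15. -20. -22.] [ 22.  20. -16.]
-16 36 [-13. -17. -16.] [ 22.  19. -10.]
-10 29 [-12.  -2.  -9.] [22. 21. -5.]
-4 28 [-12.  -9.  -4.] [22. 19.  1.]
2 31 [-8. -1.  2.] [21. 20.  8.]
8 31 [-14.  -6.   8.] [22. 21. 14.]
14 29 [-6. -7. 14.] [21. 20. 20.]
20 28 [-13.  -7.  20.] [22. 20. 26.]
26 58 [-28. -59.  26.] [27. 60. 32.]
32 702 [-30. -60.  32.] [30. 60. 38.]
38 56 [-30. -57.  38.] [30. 57. 40.]<stdin>:4: RuntimeWarning: invalid value encountered in cast
```

Both cameras agree that the real fingertips end about 34–37 mm behind the reported TCP (45 mm when open), so the fingers closed above the can. I will correct for that offset. First I check how the heatsink sits.

```bash
cat > hs.py <<'E'
from plan import *
def look():
    for n in ('top','scene'):
        im,d=eyes.read_camera(n); w=cloud(n,d)
        c,s=np.cos(np.radians(CY)),np.sin(np.radians(CY)); x=w[...,0]-CASE[0]; y=w[...,1]-CASE[1]
        L=np.stack([c*x+s*y,-s*x+c*y,w[...,2]],-1)
        k=(abs(L[...,0])<.106)&(abs(L[...,1])<.071)&(L[...,2]>.014)&(L[...,2]<.1); m=k.astype(np.uint8)
        N,lab,S,_=cv2.connectedComponentsWithStats(m)
        for i in range(1,N):
            if S[i,4]<60: continue
            q=L[lab==i]; t=q[q[:,2]>np.percentile(q[:,2],90)-.008]; r=cv2.minAreaRect((t[:,:2]*1000).astype(np.float32))
            A=np.c_[t[:,:2],np.ones(len(t))]; f=np.linalg.lstsq(A,t[:,2],rcond=None)[0]
            print(n,S[i,4],'case-frame rect',np.round(r[0],1),np.round(r[1],1),round(r[2],1),'z',np.percentile(q[:,2],[50,90,98]).round(4),'slope',f[:2].round(3))
E
python3 -c "
from hs import *
look()"
```

```text
top 630 case-frame rect [56.8 -2.4] [97.7 50. ] 0.4 z [0.0472 0.0512 0.0528] slope [ 0.001 -0.002]
scene 1111 case-frame rect [53.4  0.4] [51.7 93.6] 89.8 z [0.0464 0.0511 0.0527] slope [-0.002  0.005]
```

play_rows(
  targets=[
    [0,0,0,0,0,0,0.27],
    [0,0,0,0,0,0,0.27],
    [0,0,0,0,0,0,0.27],
    [0,0,0,0,0,0,0.27],
    [0,0,0,0.001,0,0,0.27],
    [0,0,0,0.001,0,0.01,0.27],
    [0,0,0,0.001,0,0.022,0.27],
    [0,0,0,0.001,0,0.034,0.27],
    [0,0,0,0.001,0,0.044,0.27],
    [0,0,0,0.001,0,0.047,0.27],
  ],
)

```text
time_s: 12.43
position: [0.4324, 0.2166, -0.0125]
tcp_rot: [-0.001, 0.819, 0.574, -0.002]
contact_force: [-0.3, 1.0, -0.1]
grip_width: 0.0623
grip_force: 0.0
```

play_rows(
  targets=[
    [0,0,0,0,0,0,0.4],
    [0,0,0,0,0,0,0.5],
    [0,0,0,0,0,0,0.6],
    [0,0,0,0,0,0,0.7],
    [0,0,0,0,0,0,0.75],
    [0,0,0,0,0,0,0.75],
    [0,0,0,0,0,0,0.75],
    [0,0,0,0,0,0,0.75],
    [0,0,0,0,0,-0.005,0.75],
    [0,0,0,0,0,-0.012,0.75],
  ],
  force=25,
)

```text
time_s: 13.27
position: [0.4335, 0.2172, 0.0021]
tcp_rot: [-0.0, 0.819, 0.574, -0.001]
contact_force: [-0.2, -0.4, -0.9]
grip_width: 0.0391
grip_force: 25.3
```

```bash
python3 - <<'E'
from plan import *
st(); c=[.4345,.2165]
plan([[([.47,.11,.15],down(35)),(cs(-.08,0,.14),down(3.15))],[(cs(-.08,0,.01),down(3.15)),(cs(-.08,0,-.0045),down(3.15))]],start=([.434,.2175,.0],down(70)))
E
```

```text
t 13.2667 [0.4335 0.2172 0.0021] tool x yaw 70.01 z [-0.001 -0.    -1.   ] w 0.039102638184144514 gf 25.317413806915283 F [-0.2 -0.4 -0.9] [-0.    0.35 -0.61  1.95  0.25  0.91 -1.09]
0 [0.0, -0.0, 35.0, -0.0887, 0.0706, -0.15] rows>=4.9
0 [0.0, -0.0, 66.9, -0.1696, 0.1491, -0.14] rows>=9.3
1 [-0.0, -0.0, -0.1, 0.0, 0.0, 0.13] rows>=3.1
1 [-0.0, -0.0, -0.1, 0.0, 0.0, 0.1445] rows>=3.5
```

play_rows(
  targets=[
    [0,0,0,0,0,-0.025,0.75],
    [0,0,0,0,0,-0.06,0.75],
    [0,0,4,-0.01,0.005,-0.1,0.75],
    [0,0,11,-0.025,0.018,-0.13,0.75],
    [0,0,18,-0.045,0.035,-0.138,0.75],
    [0,0,25,-0.064,0.05,-0.138,0.75],
    [0,0,32,-0.082,0.065,-0.138,0.75],
    [0,0,39,-0.1,0.082,-0.138,0.75],
    [0,0,46,-0.118,0.1,-0.138,0.75],
    [0,0,53,-0.136,0.118,-0.138,0.75],
  ],
)

```text
time_s: 14.1
position: [0.4988, 0.0483, 0.1411]
tcp_rot: [0.0, 0.989, 0.145, 0.001]
contact_force: [-0.1, -0.1, -0.3]
grip_width: 0.0392
grip_force: 25.5
```

```bash
python3 - <<'E'
from plan import *
st(); s=down(70)
plan([[(cs(-.08,0,.06),down(3.15)),(cs(-.08,0,-.004),down(3.15))]],start=(np.array([.4338,.2175,.002])+s.apply([-.136,.118,-.138]),s*R.from_rotvec([0,0,53],degrees=True)))
E
```

```text
t 14.1 [0.4988 0.0483 0.1411] tool x yaw 16.69 z [ 0.001  0.    -1.   ] w 0.039239141822836186 gf 25.496075749397278 F [-0.1 -0.1 -0.3] [ 0.22  0.18 -0.43  1.78  0.08  1.2  -1.51]
0 [-0.0, -0.0, 13.8, 0.0048, 0.0456, 0.08] rows>=2.2
0 [-0.0, -0.0, 13.8, 0.0048, 0.0456, 0.144] rows>=3.6
```

play_rows(
  targets=[
    [0,0,6,0.002,0.02,0,0.75],
    [0,0,12,0.004,0.04,0,0.75],
    [0,0,13.8,0.0048,0.0456,0.005,0.75],
    [0,0,13.8,0.0048,0.0456,0.02,0.75],
    [0,0,13.8,0.0048,0.0456,0.045,0.75],
    [0,0,13.8,0.0048,0.0456,0.07,0.75],
    [0,0,13.8,0.0048,0.0456,0.095,0.75],
    [0,0,13.8,0.0048,0.0456,0.115,0.75],
    [0,0,13.8,0.0048,0.0456,0.128,0.75],
    [0,0,13.8,0.0048,0.0456,0.133,0.75],
  ],
)

```text
time_s: 14.93
position: [0.5144, 0.008, 0.0052]
tcp_rot: [-0.0, 1.0, 0.029, -0.002]
contact_force: [0.3, -0.2, 0.5]
grip_width: 0.0393
grip_force: 25.5
```

play_rows(
  targets=[
    [0,0,0,0,0,0.003,0.75],
    [0,0,0,0,0,0.006,0.75],
    [0,0,0,0,0,0.008,0.75],
    [0,0,0,0,0,0.0095,0.75],
    [0,0,0,0,0,0.0105,0.75],
    [0,0,0,0,0,0.0112,0.75],
    [0,0,0,0,0,0.0115,0.75],
    [0,0,0,0,0,0.0115,0.75],
    [0,0,0,0,0,0.0115,0.75],
    [0,0,0,0,0,0.0115,0.75],
  ],
)

```text
time_s: 15.77
position: [0.5167, 0.0071, -0.0038]
tcp_rot: [0.0, 1.0, 0.028, 0.0]
contact_force: [-1.8, 0.1, 6.7]
grip_width: 0.0395
grip_force: 26.0
```

Contact at 6.7 N, so the can is on the floor. Release and retreat.

play_rows(
  targets=[
    [0,0,0,0,0,0,0.45],
    [0,0,0,0,0,0,0.4],
    [0,0,0,0,0,0,0.38],
    [0,0,0,0,0,0,0.38],
    [0,0,0,0,0,-0.01,0.38],
    [0,0,0,0,0,-0.03,0.38],
    [0,0,0,0,0,-0.065,0.38],
    [0,0,0,0,0,-0.1,0.38],
    [0,0,0,0,0,-0.13,0.38],
    [0,0,0,0,0,-0.15,0.38],
  ],
)

```text
time_s: 16.6
position: [0.5175, 0.0074, 0.1499]
tcp_rot: [0.0, 1.0, 0.028, 0.002]
contact_force: [-0.3, -0.7, -0.4]
grip_width: 0.0529
grip_force: 0.0
```

```bash
python3 - <<'E'
from plan import *
st(); b=[.4175,.3845]; s=(cs(-.08,0,.1455),down(3.15))
plan([[([.52,.2,.13],down(40)),([.45,.32,.1],down(70)),([*b,.06],down(78.1))],[([*b,-.030],down(78.1))],[([*b,.05],down(78.1)),([.5,.2,.1],down(90)),(cs(-.03,0,.1),down(93.15))],[(cs(-.03,0,-.024),down(93.15))]],start=s)
E
```

```text
t 16.6 [0.5175 0.0074 0.1499] tool x yaw 3.22 z [ 0.004  0.    -1.   ] w 0.052931727707861594 gf 0.0 F [-0.3 -0.7 -0.4] [ 0.25  0.2  -0.37  1.73  0.08  1.22 -1.66]
0 [-0.0, 0.0, -36.8, 0.0145, -0.1924, 0.0155] rows>=5.1
0 [0.0, 0.0, -66.9, -0.0488, -0.3161, 0.0455] rows>=9.3
0 [-0.0, 0.0, -75.0, -0.0777, -0.3822, 0.0855] rows>=10.5
1 [-0.0, 0.0, 0.1, 0.0, -0.0, 0.09] rows>=2.2
2 [-0.0, 0.0, -0.0, 0.0, -0.0, -0.08] rows>=1.9
2 [-0.0, 0.0, -11.9, -0.1634, 0.1189, -0.13] rows>=5.8
2 [-0.0, 0.0, -15.1, -0.3357, 0.2229, -0.13] rows>=10.2
3 [-0.0, 0.0, 0.0, -0.0, -0.0001, 0.124] rows>=3.0
```

```bash
python3 - <<'E'
from plan import *
b=[.4105,.3512]; s=(cs(-.08,0,.1455),down(3.15))
plan([[([.45,.30,.1],down(70)),([*b,.06],down(78.1))],[([*b,-.031],down(78.1))],[([*b,.05],down(78.1)),([.5,.2,.08],down(86)),(cs(-.027,-.041,.08),down(93.15))],[(cs(-.027,-.041,-.024),down(93.15))]],start=s)
E
```

```text
0 [0.0, 0.0, -66.9, -0.0499, -0.2961, 0.0455] rows>=9.3
0 [-0.0, 0.0, -75.0, -0.0866, -0.3494, 0.0855] rows>=10.5
1 [-0.0, 0.0, 0.1, -0.0, 0.0001, 0.091] rows>=2.2
2 [-0.0, 0.0, -0.0, -0.0, -0.0, -0.081] rows>=1.9
2 [-0.0, 0.0, -7.9, -0.1294, 0.1188, -0.111] rows>=5.0
2 [-0.0, 0.0, -15.1, -0.3406, 0.2364, -0.111] rows>=10.3
3 [-0.0, 0.0, 0.0, 0.0, -0.0, 0.104] rows>=2.5
```

play_rows(
  targets=[
    [0,0,-6,0,-0.02,0,0.45],
    [0,0,-13,0,-0.05,0.0,0.55],
    [0,0,-20,-0.005,-0.085,0.0,0.55],
    [0,0,-27,-0.01,-0.12,0.005,0.55],
    [0,0,-34,-0.018,-0.155,0.01,0.55],
    [0,0,-41,-0.026,-0.19,0.015,0.55],
    [0,0,-48,-0.035,-0.225,0.025,0.55],
    [0,0,-55,-0.045,-0.26,0.035,0.55],
    [0,0,-62,-0.055,-0.295,0.045,0.55],
    [0,0,-69,-0.07,-0.325,0.055,0.55],
  ],
)

```text
time_s: 17.43
position: [0.428, 0.3299, 0.0912]
tcp_rot: [-0.0, 0.806, 0.592, 0.001]
contact_force: [-0.2, -0.1, 1.1]
grip_width: 0.0387
grip_force: 0.0
```

```bash
python3 - <<'E'
from plan import *
b=[.4105,.3512]; s=cs(-.08,0,.1455),down(3.15); st()
plan([[([*b,.03],down(78.1)),([*b,-.031],down(78.1))]],start=(np.array(s[0])+s[1].apply([-.07,-.325,.055]),s[1]*R.from_rotvec([0,0,-69],degrees=True)))
p,w=wcloud()
for r in eyes.trace('wrist','busbar')[:2]:
    q=w[r['mask']]; q=q[~np.isnan(q[:,0])]; a=cv2.minAreaRect((q[:,:2]*1000).astype(np.float32)); print(r['confidence'],q.mean(0),a,np.percentile(q[:,2],[10,50,90]))
E
```

```text
t 17.4333 [0.428  0.3299 0.0912] tool x yaw 72.54 z [ 0.001  0.001 -1.   ] w 0.03867396619905793 gf 0.0 F [-0.2 -0.1  1.1] [-0.14  0.37 -0.71  1.73  0.26  1.14 -1.23]
0 [-0.0, 0.0, -6.0, 0.0168, -0.0242, 0.0605] rows>=1.6
0 [-0.0, 0.0, -6.0, 0.0168, -0.0242, 0.1215] rows>=3.0
0.91 [0.41762504 0.38735271 0.01258338] ((416.8630676269531, 385.9568786621094), (120.31620025634766, 21.56234359741211), 77.40644073486328) [0.01174963 0.01271601 0.01360529]
0.34 [ 0.79011907 -0.16954416  0.01787799] ((776.795166015625, -147.600830078125), (55.9245491027832, 227.3939971923828), 27.975162506103516) [0.01592346 0.01684796 0.01754059]
```

play_rows(
  targets=[
    [0,0,-3,0.01,-0.014,0.01,0.55],
    [0,0,-6,0.0168,-0.0242,0.02,0.55],
    [0,0,-6,0.0168,-0.0242,0.035,0.55],
    [0,0,-6,0.0168,-0.0242,0.055,0.55],
    [0,0,-6,0.0168,-0.0242,0.075,0.55],
    [0,0,-6,0.0168,-0.0242,0.095,0.55],
    [0,0,-6,0.0168,-0.0242,0.11,0.55],
    [0,0,-6,0.0168,-0.0242,0.118,0.55],
    [0,0,-6,0.0168,-0.0242,0.1215,0.55],
    [0,0,-6,0.0168,-0.0242,0.1215,0.55],
  ],
)

```text
time_s: 18.37
position: [0.4099, 0.3508, -0.0314]
tcp_rot: [-0.0, 0.776, 0.631, -0.001]
contact_force: [-0.4, 0.2, 0.4]
grip_width: 0.0384
grip_force: 0.0
```

play_rows(
  targets=[
    [0,0,0,0,0,0,0.6],
    [0,0,0,0,0,0,0.7],
    [0,0,0,0,0,0,0.8],
    [0,0,0,0,0,0,0.9],
    [0,0,0,0,0,0,0.9],
    [0,0,0,0,0,0,0.9],
    [0,0,0,0,0,0,0.9],
    [0,0,0,0,0,0,0.9],
    [0,0,0,0,0,-0.005,0.9],
    [0,0,0,0,0,-0.015,0.9],
  ],
  force=80,
)

```text
time_s: 19.2
position: [0.4097, 0.3502, -0.0161]
tcp_rot: [0.0, 0.776, 0.631, -0.001]
contact_force: [-0.0, 0.2, -3.0]
grip_width: 0.0177
grip_force: 78.3
```

```bash
python3 - <<'E'
from plan import *
b=[.4105,.3512]
plan([[([*b,.07],down(78.1)),([.5,.2,.09],down(86)),(cs(-.027,-.041,.09),down(93.15))],[(cs(-.027,-.041,-.015),down(93.15)),(cs(-.027,-.041,-.0255),down(93.15))]],start=([*b,-.016],down(78.15)))
E
```

```text
0 [0.0, -0.0, 0.1, 0.0, 0.0, -0.086] rows>=2.1
0 [0.0, 0.0, -7.8, -0.1296, 0.1186, -0.106] rows>=4.9
0 [0.0, 0.0, -15.0, -0.341, 0.2358, -0.106] rows>=10.3
1 [-0.0, 0.0, 0.0, 0.0, 0.0, 0.105] rows>=2.5
1 [-0.0, 0.0, 0.0, 0.0, 0.0, 0.1155] rows>=2.8
```

play_rows(
  targets=[
    [0,0,0,0,0,-0.025,0.9],
    [0,0,0,-0.005,0.005,-0.055,0.9],
    [0,0,-1,-0.025,0.02,-0.085,0.9],
    [0,0,-3,-0.05,0.042,-0.106,0.9],
    [0,0,-4.5,-0.08,0.067,-0.106,0.9],
    [0,0,-6,-0.108,0.094,-0.106,0.9],
    [0,0,-7.5,-0.138,0.12,-0.106,0.9],
    [0,0,-9,-0.172,0.14,-0.106,0.9],
    [0,0,-10.5,-0.206,0.16,-0.106,0.9],
    [0,0,-12,-0.24,0.18,-0.106,0.9],
  ],
)

```text
time_s: 20.03
position: [0.5379, 0.0775, 0.0912]
tcp_rot: [0.0, 0.705, 0.709, 0.0]
contact_force: [1.3, 1.7, -2.2]
grip_width: 0.0179
grip_force: 78.6
```

play_rows(
  targets=[
    [0,0,-1,-0.034,0.012,0,0.9],
    [0,0,-2,-0.065,0.024,0,0.9],
    [0,0,-3,-0.087,0.032,0,0.9],
    [0,0,-3,-0.0998,0.0365,0,0.9],
    [0,0,-3,-0.1038,0.0378,0,0.9],
    [0,0,-3,-0.1038,0.0378,0,0.9],
    [0,0,-3,-0.1038,0.0378,0,0.9],
    [0,0,-3,-0.1038,0.0378,0.01,0.9],
    [0,0,-3,-0.1038,0.0378,0.02,0.9],
    [0,0,-3,-0.1038,0.0378,0.03,0.9],
  ],
)

```text
time_s: 20.87
position: [0.5751, -0.0229, 0.0589]
tcp_rot: [-0.0, 0.686, 0.727, -0.0]
contact_force: [-0.5, -0.1, -2.2]
grip_width: 0.0177
grip_force: 78.7
```

```bash
python3 - <<'E'
from plan import *
st(); plan([[(cs(-.027,-.041,-.0255),down(93.15))]])
p,w=wcloud(); c,s=np.cos(np.radians(CY)),np.sin(np.radians(CY)); x=w[...,0]-CASE[0]; y=w[...,1]-CASE[1]; L=np.stack([c*x+s*y,-s*x+c*y,w[...,2]],-1)
for k in('busbar','capacitor','heatsink'):
  for r in eyes.trace('wrist',k)[:1]:
    q=L[r['mask']]; q=q[~np.isnan(q[:,0])]; print(k,round(r['confidence'],2),np.percentile(q,[3,50,97],axis=0).round(3).tolist())
cv2.imwrite('pics/w4.png',p[:,:,::-1])
E
```

```text
t 20.8667 [ 0.5751 -0.0229  0.0589] tool x yaw 93.33 z [-0.  0. -1.] w 0.01774642167873388 gf 78.68945360183716 F [-0.5 -0.1 -2.2] [ 0.46  0.46 -0.61  1.67  0.29  1.11 -0.18]
0 [-0.0, -0.0, 0.2, -0.0079, -0.0042, 0.0844] rows>=2.0
busbar 0.72 [[-0.288, -0.197, 0.007], [-0.239, -0.12, 0.035], [-0.206, -0.081, 0.04]]
capacitor 0.83 [[-0.095, -0.016, 0.018], [-0.075, 0.003, 0.063], [-0.06, 0.019, 0.066]]
heatsink 0.87 [[0.008, -0.024, 0.015], [0.05, 0.002, 0.046], [0.105, 0.025, 0.052]]
```

View pics/w4.png

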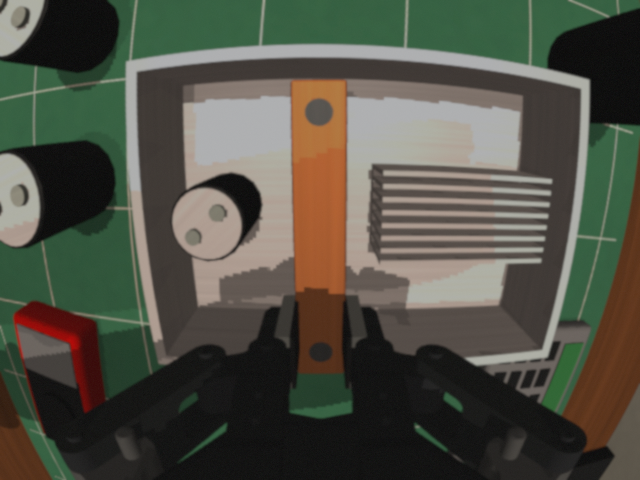

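The wrist view shows the bar held along the case's y between the can (215,215) and the heatsink (460,215), with both standing well. I shift it 8 mm toward the −y wall and lower it.

play_rows(
  targets=[
    [0,0,0,-0.004,-0.002,0,0.9],
    [0,0,0,-0.0075,-0.004,0,0.9],
    [0,0,0,-0.0075,-0.004,0.005,0.9],
    [0,0,0,-0.0075,-0.004,0.015,0.9],
    [0,0,0,-0.0075,-0.004,0.03,0.9],
    [0,0,0,-0.0075,-0.004,0.045,0.9],
    [0,0,0,-0.0075,-0.004,0.06,0.9],
    [0,0,0,-0.0075,-0.004,0.07,0.9],
    [0,0,0,-0.0075,-0.004,0.075,0.9],
    [0,0,0,-0.0075,-0.004,0.077,0.9],
  ],
)

```text
time_s: 21.9
position: [0.5714, -0.032, -0.018]
tcp_rot: [-0.001, 0.687, 0.727, -0.0]
contact_force: [0.1, 0.9, -1.9]
grip_width: 0.018
grip_force: 78.6
```

play_rows(
  targets=[
    [0,0,0,0,0,0.002,0.9],
    [0,0,0,0,0,0.004,0.9],
    [0,0,0,0,0,0.0055,0.9],
    [0,0,0,0,0,0.0065,0.9],
    [0,0,0,0,0,0.0075,0.9],
    [0,0,0,0,0,0.0083,0.9],
    [0,0,0,0,0,0.0088,0.9],
    [0,0,0,0,0,0.0088,0.9],
    [0,0,0,0,0,0.0088,0.9],
    [0,0,0,0,0,0.0088,0.9],
  ],
)

```text
time_s: 22.73
position: [0.5726, -0.0322, -0.0235]
tcp_rot: [0.001, 0.687, 0.727, 0.0]
contact_force: [-7.4, -0.1, 16.3]
grip_width: 0.0175
grip_force: 81.0
```

play_rows(
  targets=[
    [0,0,0,0,0,-0.001,0.9],
    [0,0,0,0,0,-0.0018,0.75],
    [0,0,0,0,0,-0.0018,0.67],
    [0,0,0,0,0,-0.0018,0.67],
    [0,0,0,0,0,-0.0018,0.67],
    [0,0,0,0,0,-0.01,0.67],
    [0,0,0,0,0,-0.03,0.67],
    [0,0,0,0,0,-0.06,0.67],
    [0,0,0,0,0,-0.095,0.67],
    [0,0,0,0,0,-0.13,0.67],
  ],
)

```text
time_s: 23.57
position: [0.5715, -0.0318, 0.1058]
tcp_rot: [-0.001, 0.687, 0.727, -0.0]
contact_force: [1.8, -0.2, 0.6]
grip_width: 0.0282
grip_force: 0.0
```

```bash
python3 - <<'E'
from hs import *
st(); look()
yaw,t=np.radians(-36.2),.5495
G=R.from_euler('ZY',[yaw,-t]); o=np.array([.5832,-.3277,.0845]); az=G.apply([0,0,1]); print('axis',az,'y',G.apply([0,1,0]))
# tool z = -gauge z ; candidates for tool y = +-gauge x or +-gauge y
zt=-az
for nm,yv in [('gy',[0,1,0]),('-gy',[0,-1,0]),('gx',[1,0,0]),('-gx',[-1,0,0])]:
    y=G.apply(yv); x=np.cross(y,zt); Q=R.from_matrix(np.c_[x,y,zt]); print(nm,'tool x',x.round(2),'final yaw of tool x deg')
    p,r,_=tcp(); print('   rot from now',np.degrees((r.inv()*Q).as_rotvec()).round(0))
E
```

```text
t 23.5667 [ 0.5715 -0.0318  0.1058] tool x yaw 93.23 z [-0.001  0.001 -1.   ] w 0.028165026624573368 gf 0.0 F [ 1.8 -0.2  0.6] [ 0.49  0.4  -0.63  1.63  0.25  1.19 -0.14]
top 127 case-frame rect [-27.6  29.6] [39.5 18.9] 86.9 z [0.017  0.0196 0.0209] slope [-0.031 -0.011]
top 135 case-frame rect [-79.7   6.5] [36.6 21. ] 8.0 z [0.0615 0.0643 0.0661] slope [-0.011 -0.058]
scene 432 case-frame rect [-78.7   0.8] [40.  36.9] 29.0 z [0.0592 0.0649 0.0664] slope [-0.043 -0.013]
scene 1579 case-frame rect [53.1  0.2] [93.5 51.6] 0.2 z [0.0415 0.0508 0.0527] slope [-0.002 -0.004]
axis [-0.42144382  0.30845025  0.85278576] y [ 5.90605668e-01  8.06960312e-01 -2.77555756e-17]
gy tool x [-0.69  0.5  -0.52] final yaw of tool x deg
   rot from now [-13. -29. -49.]
-gy tool x [ 0.69 -0.5   0.52] final yaw of tool x deg
   rot from now [-35.  16. 126.]
gx tool x [0.59 0.81 0.  ] final yaw of tool x deg
   rot from now [-30. -11.  38.]
-gx tool x [-0.59 -0.81 -0.  ] final yaw of tool x deg
   rot from now [  14.  -38. -136.]
```

```bash
cat >> plan.py <<'E'
G0=R.from_euler('ZY',[-36.2,-31.5],degrees=True); O0=np.array([.5832,-.3277,.0845])
FL=R.from_matrix([[0,1,0],[1,0,0],[0,0,-1]])  # tool x=gauge y, tool y=gauge x
def gp(o,G,d): return (np.array(o)+G.apply([0,0,d]),G*FL)
E
python3 - <<'E'
from plan import *
st(); s=([.5715,-.0318,.1058],down(93.2))
plan([[([.5715,-.0318,.17],down(93.2)),([.56,-.15,.22],gp(O0,G0,.14)[1]),gp(O0,G0,.14)],[gp(O0,G0,.033)],[gp(O0,G0,.12)]],start=s)
E
```

```text
t 23.6667 [ 0.5761 -0.0315  0.1113] tool x yaw 93.22 z [ 0.011 -0.001 -1.   ] w 0.028093362134274855 gf 0.0 F [-0.1  1.  -0.4] [ 0.49  0.4  -0.63  1.62  0.25  1.19 -0.14]
0 [0.0, 0.0, 0.0, -0.0, 0.0, -0.0642] rows>=1.5
0 [-30.2, -10.8, 38.4, -0.1174, -0.0181, -0.1142] rows>=7.0
0 [-30.2, -10.8, 38.4, -0.2497, -0.0614, -0.0981] rows>=7.0
1 [-0.0, -0.0, -0.0, 0.0, 0.0001, 0.107] rows>=2.6
2 [-0.0, -0.0, -0.0, 0.0001, -0.0001, -0.087] rows>=2.1
```

play_rows(
  targets=[
    [0,0,0,0,0,-0.03,0.5],
    [-3,-1,4,-0.01,0,-0.065,0.3],
    [-7,-2.5,9,-0.03,-0.003,-0.09,0.3],
    [-11,-4,14,-0.055,-0.007,-0.105,0.3],
    [-15,-5.4,19,-0.085,-0.012,-0.114,0.3],
    [-19,-6.8,24,-0.115,-0.018,-0.114,0.3],
    [-23,-8.2,29,-0.15,-0.028,-0.112,0.3],
    [-27,-9.7,34.5,-0.185,-0.04,-0.108,0.3],
    [-30.2,-10.8,38.4,-0.22,-0.052,-0.102,0.3],
    [-30.2,-10.8,38.4,-0.2497,-0.0614,-0.0981,0.3],
  ],
)

```text
time_s: 24.5
position: [0.5219, -0.2849, 0.2008]
tcp_rot: [0.243, 0.859, 0.434, 0.122]
contact_force: [0.3, 0.4, -0.7]
grip_width: 0.0596
grip_force: 0.0
```

```bash
python3 - <<'E'
from plan import *
st(); plan([[gp(O0,G0,.14)]])
p,w=wcloud(); P,Q,_=tcp(); t=Q.inv().apply(w.reshape(-1,3)-P).reshape(480,640,3); 
# handle top: black points near tool axis
k=(p.max(2)<45)&(abs(t[...,0])<.04)&(abs(t[...,1])<.04)&(t[...,2]>-.02)&(t[...,2]<.12); q=t[k]; print(len(q),np.percentile(q,[5,50,95],axis=0).round(4).tolist())
cv2.imwrite('pics/w5.png',p[:,:,::-1])
E
```

```text
t 24.5 [ 0.5219 -0.2849  0.2008] tool x yaw 53.58 z [ 0.421 -0.311 -0.852] w 0.05963239613369617 gf 0.0 F [ 0.3  0.4 -0.7] [ 0.79 -0.07 -0.42  2.02  0.19  0.66 -0.39]
0 [0.0, 0.1, -0.2, 0.0017, 0.0029, -0.0018] rows>=0.1
1736 [[0.0016, -0.0092, 0.0305], [0.0156, 0.0003, 0.0318], [0.0225, 0.0115, 0.0593]]
```

View pics/w5.png

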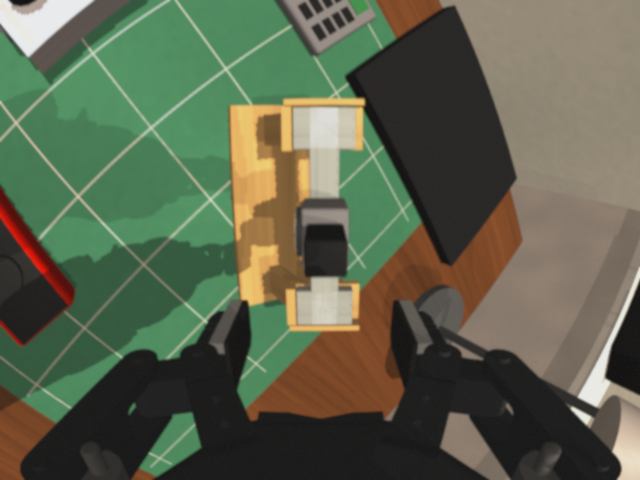

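The wrist view shows the handle at (325,250), centred between the fingers (240 and 405). I refine its position from the depth.

```bash
python3 - <<'E'
from plan import *
st()
p,w=wcloud(); P,Q,_=tcp(); t=Q.inv().apply(w.reshape(-1,3)-P).reshape(480,640,3)
k=(p.max(2)<70)&(abs(t[...,0])<.04)&(abs(t[...,1])<.04)&(t[...,2]>.02)&(t[...,2]<.037); q=t[k]; print('top',len(q),np.percentile(q,[2,50,98],axis=0).round(4).tolist())
i=np.argwhere(k); print(i.min(0),i.max(0)); g=gp(O0,G0,.104)[0]; print('expected top',Q.inv().apply(g-P).round(4))
# beam far foot & near foot: light grey
k=(t[...,2]>.1)&(t[...,2]<.16)&(abs(t[...,0])<.12)&(abs(t[...,1])<.03)&(np.ptp(p.astype(int),axis=2)<25)&(p.max(2)>120); q=t[k]; print('beam',len(q),np.percentile(q,[2,50,98],axis=0).round(4).tolist())
A=np.c_[q[:,:2],np.ones(len(q))]; f=np.linalg.lstsq(A,q[:,2],rcond=None)[0]; print('beam plane slopes',f); u,S,v=np.linalg.svd(q-q.mean(0),full_matrices=False); print('dir',v[0].round(3))
E
```

```text
t 24.55 [ 0.5192 -0.2921  0.2003] tool x yaw 53.34 z [ 0.416 -0.312 -0.854] w 0.05959109237915813 gf 0.0 F [-1.9 -6.  -1.1] [ 0.79 -0.06 -0.41  2.01  0.18  0.66 -0.37]
top 1633 [[-0.0024, -0.0109, 0.0309], [0.009, 0.0009, 0.0323], [0.0193, 0.013, 0.035]]
[225 301] [264 343]
expected top [0.0065 0.0011 0.0334]
beam 3193 [[-0.0829, -0.0207, 0.1205], [0.058, 0.0004, 0.1221], [0.1018, 0.0163, 0.1239]]
beam plane slopes [-0.00589381 -0.00257698  0.12228512]
dir [-1.     0.007  0.006]
```

play_rows(
  targets=[
    [0,0,0,0.001,0,0,0.3],
    [0,0,0,0.001,0,0.005,0.3],
    [0,0,0,0.001,0,0.02,0.3],
    [0,0,0,0.001,0,0.04,0.3],
    [0,0,0,0.001,0,0.06,0.3],
    [0,0,0,0.001,0,0.08,0.3],
    [0,0,0,0.001,0,0.095,0.3],
    [0,0,0,0.001,0,0.103,0.3],
    [0,0,0,0.001,0,0.107,0.3],
    [0,0,0,0.001,0,0.107,0.3],
  ],
)

```text
time_s: 25.43
position: [0.571, -0.3159, 0.1105]
tcp_rot: [0.241, 0.858, 0.436, 0.123]
contact_force: [0.1, 0.1, -0.2]
grip_width: 0.0597
grip_force: 0.0
```

play_rows(
  targets=[
    [0,0,0,0,0,0,0.4],
    [0,0,0,0,0,0,0.5],
    [0,0,0,0,0,0,0.6],
    [0,0,0,0,0,0,0.7],
    [0,0,0,0,0,0,0.85],
    [0,0,0,0,0,0,0.85],
    [0,0,0,0,0,0,0.85],
    [0,0,0,0,0,0,0.85],
    [0,0,0,0,0,0,0.85],
    [0,0,0,0,0,0,0.85],
  ],
  force=70,
)

```text
time_s: 26.27
position: [0.5704, -0.3169, 0.1121]
tcp_rot: [0.242, 0.858, 0.435, 0.123]
contact_force: [-4.5, 3.3, 5.6]
grip_width: 0.0255
grip_force: 68.6
```

```bash
python3 - <<'E'
from plan import *
st(); GF=R.from_euler('z',CY,degrees=True); s=gp(O0,G0,.033)
mid=R.from_euler('ZY',[-20,-15],degrees=True)
plan([[gp(O0,G0,.093),gp(O0,G0,.143)],[gp([.60,-.12,.2],mid,.033),gp(cs(.055,0,.17),GF,.033)],[gp(cs(.055,0,.075),GF,.033),gp(cs(.055,0,.0695),GF,.033)]],start=s)
E
```

```text
t 26.2667 [ 0.5704 -0.3169  0.1121] tool x yaw 53.80 z [ 0.422 -0.309 -0.852] w 0.02553941392869075 gf 68.57076287269592 F [-4.5  3.3  5.6] [ 0.75  0.17 -0.4   2.    0.44  0.49 -0.6 ]
0 [0.0, 0.0, 0.0, -0.0, -0.0, -0.06] rows>=1.4
0 [0.0, 0.0, 0.0, -0.0, -0.0, -0.11] rows>=2.6
1 [16.4, 6.4, -14.9, 0.1751, -0.023, -0.044] rows>=4.4
1 [30.2, 10.8, -38.3, 0.3162, -0.0638, -0.0351] rows>=7.8
2 [0.0, 0.0, -0.0, 0.0, -0.0001, 0.095] rows>=2.3
2 [0.0, 0.0, -0.0, 0.0, -0.0001, 0.1005] rows>=2.4
```

play_rows(
  targets=[
    [0,0,0,0,0,-0.003,0.85],
    [0,0,0,0,0,-0.008,0.85],
    [0,0,0,0,0,-0.016,0.85],
    [0,0,0,0,0,-0.026,0.85],
    [0,0,0,0,0,-0.038,0.85],
    [0,0,0,0,0,-0.052,0.85],
    [0,0,0,0,0,-0.067,0.85],
    [0,0,0,0,0,-0.083,0.85],
    [0,0,0,0,0,-0.098,0.85],
    [0,0,0,0,0,-0.11,0.85],
  ],
)

```text
time_s: 27.1
position: [0.523, -0.2821, 0.2057]
tcp_rot: [0.241, 0.858, 0.436, 0.123]
contact_force: [1.0, 0.2, -3.2]
grip_width: 0.0252
grip_force: 69.7
```

play_rows(
  targets=[
    [2,0.8,-1.5,0.01,-0.001,-0.005,0.85],
    [5,2,-4,0.035,-0.004,-0.015,0.85],
    [8.5,3.3,-7.5,0.07,-0.009,-0.025,0.85],
    [12,4.7,-11,0.105,-0.014,-0.035,0.85],
    [15,5.9,-14.5,0.14,-0.019,-0.042,0.85],
    [18,7,-18,0.175,-0.025,-0.044,0.85],
    [21,8,-23,0.21,-0.033,-0.043,0.85],
    [24,9,-28,0.245,-0.043,-0.041,0.85],
    [27,10,-33,0.28,-0.053,-0.038,0.85],
    [30.2,10.8,-38.3,0.305,-0.061,-0.0355,0.85],
  ],
)

```text
time_s: 27.93
position: [0.6475, 0.0076, 0.2035]
tcp_rot: [-0.002, 0.686, 0.728, 0.0]
contact_force: [0.0, -0.5, -3.4]
grip_width: 0.0253
grip_force: 69.7
```

```bash
cat > gm.py <<'E'
from plan import *
from scipy.optimize import least_squares
import re
src=open('gfit.py').read().split('for n in')[0].split('from scipy.optimize import least_squares')[1]; exec(src)
def gauge(o,Gyaw,zmin=.08,tcpz=None):
    for n in('scene','top'):
        im,d=eyes.read_camera(n); w=cloud(n,d); hsv=cv2.cvtColor(im,cv2.COLOR_RGB2HSV)
        dd=w-np.array(o); k=(abs(dd[...,0])<.06)&(abs(dd[...,1])<.13)&(dd[...,2]>-.012)&(dd[...,2]<.055)
        q=w[k]; f=lambda v: sdf(pose(v).inv().apply(q-v[:3]))
        r=least_squares(f,[*o,np.radians(Gyaw),0,0],loss='soft_l1',f_scale=.002); v=r.x
        print('gauge',n,len(q),'res',np.median(abs(f(v))).round(4),v[:3].round(4),'ypr',np.degrees(v[3:]).round(2))
E
python3 - <<'E'
from gm import *
st(); GF=R.from_euler('z',CY,degrees=True); p,r,_=tcp(); o=p-r.inv().inv().apply([0,0,-.033])
gauge(p+[0,0,-.033],CY)
plan([[gp(cs(.055,0,.17),GF,.033),gp(cs(.055,0,.072),GF,.033)]])
E
```

```text
t 27.9333 [0.6475 0.0076 0.2035] tool x yaw 93.42 z [-0.002  0.002 -1.   ] w 0.025277297635807775 gf 69.74254488945007 F [ 0.  -0.5 -3.4] [ 0.36  0.51 -0.65  1.27  0.3   1.46 -0.19]
gauge scene 1924 res 0.0007 [0.6462 0.0077 0.1718] ypr [3.42 0.36 0.21]
gauge top 472 res 0.0011 [0.6473 0.0107 0.1647] ypr [4.2  0.17 0.64]
0 [-0.6, -0.4, 0.6, 0.0034, 0.0041, -0.0051] rows>=0.2
0 [-0.6, -0.4, 0.6, 0.0026, 0.0051, 0.0929] rows>=2.2
```

play_rows(
  targets=[
    [0,0,0,0.004,0.002,0,0.85],
    [0,0,0,0.008,0.004,0,0.85],
    [0,0,0,0.0102,0.0052,0,0.85],
    [0,0,0,0.0102,0.0052,0.012,0.85],
    [0,0,0,0.0102,0.0052,0.03,0.85],
    [0,0,0,0.0102,0.0052,0.05,0.85],
    [0,0,0,0.0102,0.0052,0.067,0.85],
    [0,0,0,0.0102,0.0052,0.08,0.85],
    [0,0,0,0.0102,0.0052,0.086,0.85],
    [0,0,0,0.0102,0.0052,0.088,0.85],
  ],
)

```text
time_s: 28.87
position: [0.6512, 0.0142, 0.1147]
tcp_rot: [-0.0, 0.688, 0.726, -0.0]
contact_force: [-0.8, -1.3, -3.2]
grip_width: 0.0249
grip_force: 72.1
```

```bash
python3 - <<'E'
from gm import *
st(); p,r,_=tcp(); gauge(p+[0,0,-.032],CY); st()
GF=R.from_euler('z',CY,degrees=True); plan([[gp(cs(.055,0,.07),GF,.033)]])
E
```

```text
t 28.8667 [0.6512 0.0142 0.1147] tool x yaw 93.05 z [-0.001 -0.    -1.   ] w 0.024893057900797957 gf 72.05507397651672 F [-0.8 -1.3 -3.2] [ 0.35  0.57 -0.63  1.39  0.33  1.3  -0.24]
gauge scene 1750 res 0.0009 [0.6504 0.0142 0.0828] ypr [ 2.98 -0.47  0.04]
gauge top 367 res 0.001 [0.6534 0.0118 0.0821] ypr [4.54 0.75 0.4 ]
t 28.9667 [0.652  0.0148 0.1161] tool x yaw 93.08 z [ 0.001  0.    -1.   ] w 0.025310194631038473 gf 72.05193042755127 F [-0.3 -0.  -3.1] [ 0.35  0.57 -0.63  1.38  0.33  1.3  -0.24]
0 [0.1, -0.0, -0.1, -0.0002, -0.0011, 0.0131] rows>=0.3
```

play_rows(
  targets=[
    [0,0,0,0,0,0.002,0.85],
    [0,0,0,0,0,0.004,0.85],
    [0,0,0,0,0,0.006,0.85],
    [0,0,0,0,0,0.008,0.85],
    [0,0,0,0,0,0.009,0.85],
    [0,0,0,0,0,0.01,0.85],
    [0,0,0,0,0,0.0105,0.85],
    [0,0,0,0,0,0.011,0.85],
    [0,0,0,0,0,0.0115,0.85],
    [0,0,0,0,0,0.0115,0.85],
  ],
)

```text
time_s: 29.8
position: [0.6519, 0.0153, 0.104]
tcp_rot: [-0.0, 0.688, 0.726, 0.0]
contact_force: [1.3, -0.9, -2.9]
grip_width: 0.0255
grip_force: 72.1
```

play_rows(
  targets=[
    [0,0,0,0,0,0.0005,0.85],
    [0,0,0,0,0,0.001,0.85],
    [0,0,0,0,0,0.0015,0.85],
    [0,0,0,0,0,0.002,0.85],
    [0,0,0,0,0,0.0022,0.85],
    [0,0,0,0,0,0.0024,0.85],
    [0,0,0,0,0,0.0024,0.85],
    [0,0,0,0,0,0.0024,0.85],
    [0,0,0,0,0,0.0024,0.85],
    [0,0,0,0,0,0.0024,0.85],
  ],
)

```text
time_s: 30.63
position: [0.6519, 0.0154, 0.1018]
tcp_rot: [-0.0, 0.688, 0.726, 0.0]
contact_force: [-1.6, 1.5, -0.7]
grip_width: 0.0252
grip_force: 72.4
```

play_rows(
  targets=[
    [0,0,0,0,0,0.0003,0.85],
    [0,0,0,0,0,0.0006,0.85],
    [0,0,0,0,0,0.0009,0.85],
    [0,0,0,0,0,0.0012,0.85],
    [0,0,0,0,0,0.0012,0.85],
    [0,0,0,0,0,0.0012,0.85],
    [0,0,0,0,0,0.0012,0.85],
    [0,0,0,0,0,0.0012,0.85],
    [0,0,0,0,0,0.0012,0.85],
    [0,0,0,0,0,0.0012,0.85],
  ],
)

```text
time_s: 31.47
position: [0.652, 0.0154, 0.1017]
tcp_rot: [0.0, 0.688, 0.726, 0.0]
contact_force: [-5.0, 0.8, 8.7]
grip_width: 0.0251
grip_force: 73.6
```

Seated: 8.7 N with no further descent. Release and withdraw straight up.

play_rows(
  targets=[
    [0,0,0,0,0,-0.0008,0.85],
    [0,0,0,0,0,-0.0008,0.65],
    [0,0,0,0,0,-0.0008,0.5],
    [0,0,0,0,0,-0.0008,0.4],
    [0,0,0,0,0,-0.0008,0.4],
    [0,0,0,0,0,-0.0008,0.4],
    [0,0,0,0,0,-0.006,0.4],
    [0,0,0,0,0,-0.02,0.4],
    [0,0,0,0,0,-0.045,0.4],
    [0,0,0,0,0,-0.075,0.4],
  ],
)

```text
time_s: 32.3
position: [0.6507, 0.0149, 0.1747]
tcp_rot: [-0.001, 0.688, 0.726, -0.001]
contact_force: [1.2, -0.5, 0.7]
grip_width: 0.0512
grip_force: 0.0
```

play_rows(
  targets=[
    [0,0,0,0,0,-0.03,0.4],
    [0,0,0,0,0,-0.06,0.4],
    [0,0,0,-0.02,-0.01,-0.075,0.4],
    [0,0,0,-0.05,-0.03,-0.08,0.4],
    [0,0,0,-0.08,-0.05,-0.08,0.4],
    [0,0,0,-0.11,-0.06,-0.08,0.4],
    [0,0,0,-0.14,-0.08,-0.08,0.4],
    [0,0,0,-0.16,-0.09,-0.08,0.4],
    [0,0,0,-0.18,-0.1,-0.08,0.4],
    [0,0,0,-0.18,-0.1,-0.08,0.4],
  ],
)

```text
time_s: 33.13
position: [0.5598, -0.1764, 0.2557]
tcp_rot: [0.001, 0.691, 0.723, -0.001]
contact_force: [-0.4, -0.1, -0.7]
grip_width: 0.0513
grip_force: 0.0
```

```bash
python3 - <<'E'
from gm import *
st(); gauge([.652,.0145,.07],CY)
t,d=eyes.read_camera('top'); s,_=eyes.read_camera('scene')
cv2.imwrite('pics/end.png',np.hstack([cv2.resize(t[140:320,200:400],(400,360)),cv2.resize(s[200:380,230:430],(400,360))])[:,:,::-1])
E
```

```text
t 33.1333 [ 0.5598 -0.1764  0.2557] tool x yaw 92.65 z [-0.    -0.003 -1.   ] w 0.051307316325697544 gf 0.0 F [-0.4 -0.1 -0.7] [ 0.7   0.34 -0.61  1.36  0.19  1.5   0.15]
gauge scene 2190 res 0.0022 [0.6562 0.0149 0.0699] ypr [-0.77 -3.79  0.08]
gauge top 1582 res 0.0022 [0.6561 0.0114 0.0691] ypr [ 1.39 -1.34  0.08]
```

View pics/end.png

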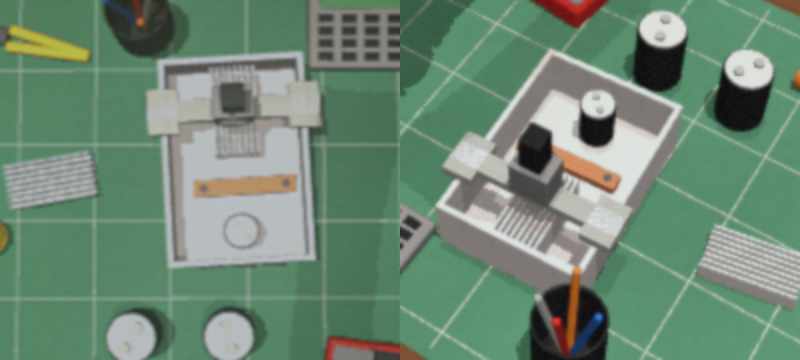

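The final pictures show the gauge across both long rims over the heatsink, with the bar and the can in the case and the bystanders in place. One numeric check of flatness before handing in.

```bash
python3 - <<'E'
from plan import *
c,s=np.cos(np.radians(CY)),np.sin(np.radians(CY))
for n in('top','scene'):
    im,d=eyes.read_camera(n); w=cloud(n,d); x=w[...,0]-CASE[0]; y=w[...,1]-CASE[1]; L=np.stack([c*x+s*y,-s*x+c*y,w[...,2]],-1).reshape(-1,3)
    def med(a,b,u,v,zl,zh):
        q=L[(L[:,0]>a)&(L[:,0]<b)&(L[:,1]>u)&(L[:,1]<v)&(L[:,2]>zl)&(L[:,2]<zh)]
        if len(q)<10: return len(q)
        f=np.linalg.lstsq(np.c_[q[:,:2]-q[:,:2].mean(0),np.ones(len(q))],q[:,2],rcond=None)[0]; return len(q),f.round(3).tolist(),np.ptp(q,axis=0).round(3).tolist()
    print(n,'feet',med(.035,.075,.065,.09,.078,.1),med(.035,.075,-.09,-.065,.078,.1),'handle',med(.045,.068,-.01,.01,.165,.19),'bar',med(-.034,-.02,-.06,-.02,.012,.03),med(-.034,-.02,-.01,.05,.012,.03))
st()
E
```

```text
top feet (203, [0.006, 0.006, 0.083], [0.04, 0.025, 0.01]) (206, [-0.013, 0.026, 0.083], [0.04, 0.025, 0.01]) handle (111, [0.017, 0.052, 0.173], [0.022, 0.019, 0.009]) bar (104, [0.007, 0.01, 0.017], [0.014, 0.04, 0.01]) (155, [-0.061, -0.007, 0.017], [0.014, 0.059, 0.01])
scene feet (230, [0.002, -0.008, 0.084], [0.04, 0.025, 0.009]) (207, [0.003, 0.024, 0.084], [0.04, 0.025, 0.01]) handle (125, [-0.128, 0.008, 0.174], [0.022, 0.02, 0.012]) bar (10, [0.032, 0.29, 0.02], [0.004, 0.009, 0.008]) (155, [-0.062, -0.004, 0.018], [0.014, 0.059, 0.008])
t 33.4333 [ 0.5623 -0.1684  0.2555] tool x yaw 93.25 z [ 0.001  0.001 -1.   ] w 0.051090956288824 gf 0.0 F [0.2 0.4 0.5] [ 0.7   0.34 -0.62  1.36  0.19  1.5   0.15]
```

Both feet tops are level at 84 mm, the handle top is at 174 mm, and the bar is flat at 18 mm, all as expected. Handing in.

```bash
python3 -c "
from workcell import ctrl
print(ctrl.sign_off())"
```

```text
the job is handed in; nothing more can be done
None
```

The job is handed in at about 33 s: heatsink, capacitor and bus bar are on the case floor, the gauge sits flush on both rims over the heatsink (its foot reading was not measured directly), and the bystanders look undisturbed in the last pictures.

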